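Clear down the splitting station and change its scrap tray

ROBOT

A 6-joint arm with a two-finger parallel gripper is mounted at the origin on a cart in front of the work surface, level with it; the furniture and walls round the work are solid. World frame = base frame: x ahead of the robot, y to its left, z up, the work surface at z = 0. Lengths are in mm, angles in degrees, forces in N, time in s.
With the tool pointing down it reaches from about 250 to 775 mm from the base axis. Payload 8.9 kg.
Tool frame: the origin (TCP) lies at the centre of the arm's flange, where the gripper is bolted on; the fingertips stand 173 mm ahead of it and the grasp point (between the pads) lies 155 mm ahead of it (tips_ahead is the distance from the TCP to the fingertips, in mm); z points along the fingers, y is the line along which they close (so a half turn about z gives the same grasp; the last joint's range is limited). The gripper opens to 85 mm and grips with 20 to 120 N. Pads are 22 mm wide; open, the fingers measure 114 mm over their backs; the gripper's body (76 mm by 85 mm) begins 54 mm behind the grasp point. The pads swing forward as they close: fully open they stand 13 mm farther back than shut.
Start: joints at [-80.919, 16.656, -8.789, 64.555, 0, 82.019], TCP at [154.046, -501.891, 404.705] pointing down, gripper open.
Joint ranges: [-144.48, 144.48], [-52.06, 99.96], [-74.48, 78.29], [-112.23, 115.85], [-86.99, 84.42], [-180, 180]. Speed limits (degrees/s): [127.2, 127.2, 159.86, 180, 180, 180].

INTERFACE

Orientations are given as [roll, pitch, yaw] about the fixed x, y, z axes, in that order (R = Rz(yaw) Ry(pitch) Rx(roll)).
In Python, from plant import * gives the robot as it stands.
- The arm moves only by the tool servo_tool, never from a script. Its argument "plan" is text: rows parted by semicolons, each of 6 numbers parted by spaces: the shift along the tool's x, y, z in units of 0.2 m (1.0 is 0.2 m), then the turn, a rotation vector about the tool's x, y, z in units of 120 degrees (1.0 is 120 degrees). A call has 1 to 5 rows; each row shifts and turns the commanded pose from where the row before left it, along the tool's axes as they then stand; what a row does not reach is not made up. A row lasts 1/12 s, in which the tool goes at most 41.7 mm and 7.16 degrees, less where a joint would pass 70% of its speed; a pose out of reach is approached as far as the arm can. A call with a number of a shift or a turn outside -1 to 1 is refused whole. A call with a gripper value outside its range is refused whole. "fingers" is the closure, from -1 (fully open) to 1 (shut), set as the call begins (left out, the last holds). The fingers move at their own pace and stop on an object; "newtons" is the grip in N (left out, the last holds). Time passes only in rows, so rows that do not move let the fingers close. It gives the time, the measured TCP pose, the force, the opening and the grip force at its end, in the units of the state.
- state(): the state, without advancing time (a new reading comes with each control period).
- get_image(name): name is "scene" or "top" or "wrist"; returns (picture, depth): 420x560x3 uint8, red, green, blue; 420x560 float32, mm along the optical axis (not along the pixel's ray), 0 where there is no reading.
- camera_model(name): a dict with "mtx" (3x3 intrinsics, pixels), "eye" and "orientation" of the camera in the world; the wrist camera has in their place "mount" (4x4, takes a point from camera to tool coordinates, whose origin is the TCP and whose axes are the flange's). Camera axes: x right, y up, looking along -z (the intrinsics and any distortion apply to the point x, -y, -z); pixel columns grow to the right and rows downward; lengths in mm; the calibration is good to about 2 mm. A picture is of the moment at which its call begins: read the wrist's pose just before it. camera_model takes no time and is no camera call.
- hand_in(): hands the job in; it is judged then, once.
The state is a dict: "t": time; "q": joint angles; "joint_velocities": joint speeds; "joint_efforts": joint torques, N m; "tcp_pos": TCP position; "tool_rot": TCP orientation; "contact_force": force on the tool from outside, world axes, zero at the start; "ft_torque": the same for the moment, N m; "finger_gap": finger opening in mm; "finger_force": force on a finger pad.
Only numpy, scipy, OpenCV 4.12 (cv2) and the standard library are available. Lean on these libraries where they do the work, as an engineer would, in place of code of your own. Each camera call takes 0.05 s, during which the arm holds its last target. There are 200 camera calls.

TASK

Clear down the splitting station: wipe every ceramic offcut off the dark plate into the scrap tray below its near edge with the scraper block (they are sharp, so never touch them with the fingers). Then draw the full scrap tray level out of its channel without spilling any, set it on the middle of the bench scale's pan, and slide the empty spare tray fully home in its place. Leave the scraper standing upright on the back half of the cleared plate, and leave everything else on the table where it is.

Things in the scene. Friction and masses are not known exactly. Their poses are not given: they have to be found in the camera images.
- station: Fixed aluminium splitting station: dark plate, a slot along its near edge, a tray channel under the slot. Origin on the table under the middle of the plate's discharge edge; +x away from that edge over the plate, +y towards the channel's mouth, z up. Behind the plate two posts (z to 0.098) carry a rod with a black scoring head (x 0.165 to 0.195, y -0.056 to -0.026, z 0.072 to 0.104).
- plate_edge (a point): Middle of the plate's discharge edge, (0, 0, 0.060) in the station's frame, same axes. Plate: x 0 to 0.146, y -0.066 to 0.066, top z 0.060 (station frame), rim 10 mm high at the back and both sides, none at the edge. Offcuts pushed over the edge fall through the slot (x -0.056 to 0, y -0.066 to 0.066) into the tray; the fence round the slot's other sides rises to z 0.080.
- mouth (a point): Middle of the channel floor at its open mouth, (-0.028, 0.075, 0.014) in the station's frame, same axes. Channel along y: 70 mm wide, floor z 0.014, roof z 0.0505 (station frame), end stop at y -0.071. The tray is drawn out along +y. Outside, the floor goes on as an open apron to y 0.125 (90 mm wide; table 14 mm lower), with flared guide cheeks 12 mm high beside the mouth up to y 0.10.
- scrap_tray: Open steel tray home in the channel: 140 (x) x 67 (y) x 34 (z) mm, walls and floor 4 mm, about 0.16 kg; 1.5 mm play each side, 2.5 mm under the roof. Origin mid underside. Black pull fin at its -x end: 14 mm thick (y), x -0.112 to -0.070, z 0.012 to 0.046, points along the station's +y. Home: origin at (-0.028, 0 to 0.006, 0.014) in the station's frame; clear of the channel when drawn 146 mm.
- scrap_tray_grip (a point): Grip point on the scrap tray's fin: (-0.094, 0, 0.040) in the tray's frame; axes as the tray's. Grip from above with the fingers closing along the tray's y (14 mm).
- spare_tray: Empty spare tray, the same part as the scrap tray with the same frame, standing loose on the table at the front, left of the station, its fin to the left. Home when its origin is at (-0.028, 0, 0.014) in the station's frame, nose against the end stop and fin outside the mouth (within about 8 mm of the stop).
- spare_tray_grip (a point): Grip point on the spare tray's fin: (-0.094, 0, 0.040) in the tray's frame; axes as the tray's.
- scraper: Scraper block, about 0.15 kg: white foot 36 (x) x 76 (y) x 22 (z) mm with a dark wiping edge all round and a black grip rib on top, 14 mm thick (x), 58 mm long (y), z 0.022 to 0.064. Origin at the middle of its underside. It stands at the back of the station's plate at the start, its x along the station's; it wipes with either long face (along its x).
- scale: Fixed bench scale, grey housing 24 mm high with a low display along its -x side, overall x -0.078 to 0.055, y -0.062 to 0.062; origin on the table. The steel pan is 104 (x) x 116 (y) mm, its top 34 mm over the table.
- pan (a point): Middle of the top of the scale's pan, axes as the scale's.
- offcut_1: White ceramic offcut, an irregular flat shard about 31 x 23 x 6 mm, 15 g, lying on the station's plate (three to six of these lie there). Origin near the middle of one flat face (the lower one at the start).
- offcut_2: White ceramic offcut, an irregular flat shard about 31 x 23 x 6 mm, 15 g, lying on the station's plate (three to six of these lie there). Origin near the middle of one flat face (the lower one at the start).
- offcut_3: White ceramic offcut, an irregular flat shard about 31 x 23 x 6 mm, 15 g, lying on the station's plate (three to six of these lie there). Origin near the middle of one flat face (the lower one at the start).
- offcut_4: White ceramic offcut, an irregular flat shard about 31 x 23 x 6 mm, 15 g, lying on the station's plate (three to six of these lie there). Origin near the middle of one flat face (the lower one at the start).
- offcut_5: White ceramic offcut, an irregular flat shard about 31 x 23 x 6 mm, 15 g, lying on the station's plate (three to six of these lie there). Origin near the middle of one flat face (the lower one at the start).
- offcut_6: White ceramic offcut, an irregular flat shard about 31 x 23 x 6 mm, 15 g, lying on the station's plate (three to six of these lie there). Origin near the middle of one flat face (the lower one at the start).
- tin_screws: Bystander: round grey tin 62 mm wide, 30 mm high, behind the work; origin at its underside. Leave alone.
- marker_pen: Bystander: marker pen 133 mm long, 16 mm thick, lying at the front edge of the table; origin at the middle of its underside. Leave alone.

How it is judged:
By the outcome, as a careful person would: the job done as asked, in the order asked, and still so for the second after the job is handed in, with the robot touching nothing.
Of offcut_1, offcut_2, offcut_3, offcut_4, offcut_5, offcut_6 only 3 to 6 are there at a start; the rules pass over those that are not, and their reading is None.
At some moment in a run one of scraper may be knocked a few centimetres aside while the robot is not near it.
Once in a run the grip may slacken for a moment while it holds something.
It also fails if it takes over 176 s, if anything falls off the work surface, if the arm or the gripper's body presses on something with over 40 N, if the wrist force passes 120 N, or if a joint passes its speed limit or range.

## Working session

There is one attempt and no reset: what is moved stays moved. The work goes in short steps, Python scripts to look and compute and a tool call to move; the robot and the scene stay as the last step left them, time stands still between calls to the robot, and variables do not carry over. Pictures are saved under pics/ and viewed, at most 14 in all, crops included, and the job is handed in when it is done.

Besides the shell and the picture viewer there is one more tool, called after "Emit:" by a JSON object that holds its "method" and its "body". servo_tool: Moves the arm, as the interface text tells. Its arguments: {"type":"object","properties":{"plan":{"type":"string"},"fingers":{"type":"number"},"newtons":{"type":"number"}},"required":["plan"]}

```bash
ls; mkdir -p pics; python3 - <<'E'
from plant import *
import cv2,numpy as np
s=state();print({k:np.round(v,2) for k,v in s.items()})
for n in["top","scene"]:
    p,d=get_image(n);cv2.imwrite(f"pics/{n}0.png",p[:,:,::-1]);np.save(f"{n}0.npy",d)
    print(n,camera_model(n))
print(camera_model("wrist"))
E
```

```text
pics
{'t': np.float64(0.0), 'q': array([-80.92,  16.69,  -8.83,  64.55,   0.  ,  82.02]), 'joint_velocities': array([-0.03,  0.05, -0.04,  0.01,  0.08,  0.1 ]), 'joint_efforts': array([-0.000e+00, -5.371e+01,  3.314e+01,  2.000e-02, -0.000e+00,
       -0.000e+00]), 'tcp_pos': array([ 154.04, -501.66,  404.13]), 'tool_rot': array([-1.7993e+02, -1.0000e-02,  1.7060e+01]), 'contact_force': array([ 0.23, -0.16, -0.38]), 'ft_torque': array([-0.  ,  0.02, -0.01]), 'finger_force': np.float64(0.0), 'finger_gap': np.float64(85.38)}
top {'mtx': array([[525.52527191,   0.        , 286.95652687],
       [  0.        , 525.52527191, 214.3037123 ],
       [  0.        ,   0.        ,   1.        ]]), 'eye': array([ 256.17612329,  -68.03522247, 1386.85580236]), 'orientation': array([ 12.99845377,  -0.11645427, -86.8834023 ])}
scene {'mtx': array([[529.37599102,   0.        , 268.40298617],
       [  0.        , 529.37599102, 206.75856039],
       [  0.        ,   0.        ,   1.        ]]), 'eye': array([  69.14057383, -994.61928212, 1028.24825571]), 'orientation': array([ 47.70211522,  -0.21685211, -27.36916105])}
{'mtx': array([[289.95386321,   0.        , 279.39217178],
       [  0.        , 289.95386321, 204.98993581],
       [  0.        ,   0.        ,   1.        ]]), 'mount': array([[ 2.29433960e-04,  9.61621054e-01,  2.74380932e-01,
         6.93629509e+01],
       [ 9.99999927e-01, -1.36583583e-04, -3.57504051e-04,
         1.12977862e+00],
       [-3.06307492e-04,  2.74380994e-01, -9.61621015e-01,
         3.16106856e+01],
       [ 0.00000000e+00,  0.00000000e+00,  0.00000000e+00,
         1.00000000e+00]])}
```

View pics/top0.png

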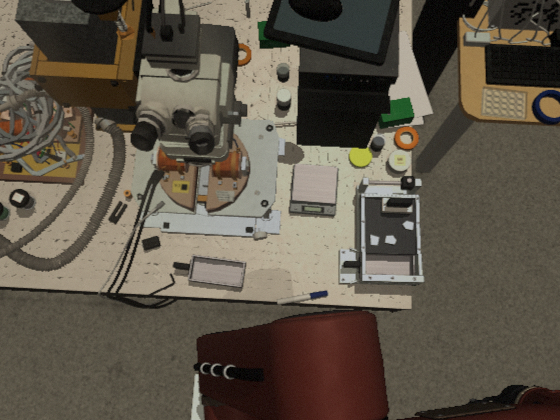

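View pics/scene0.png

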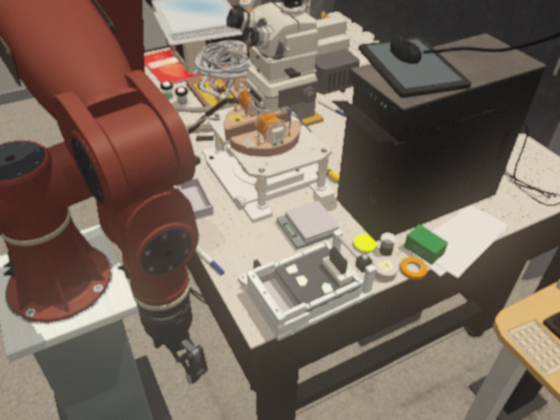

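The top view shows the station with its plate around px (390,225) and the tray fin at (350,260). The scale is at (315,190), the spare tray at (215,272) with its fin at (181,266), the scraper at (398,203), the pen at (303,298), and about 4 offcuts.

```bash
cat > h.py <<'E'
from plant import *
import cv2,numpy as np,json
from scipy.spatial.transform import Rotation as R
def pose(s): 
    T=np.eye(4);T[:3,:3]=R.from_euler('xyz',s['tool_rot'],degrees=True).as_matrix();T[:3,3]=s['tcp_pos'];return T
def cam(n,s=None):
    m=camera_model(n)
    if n=="wrist": return m['mtx'],pose(s)@m['mount']
    T=np.eye(4);T[:3,:3]=R.from_euler('xyz',m['orientation'],degrees=True).as_matrix();T[:3,3]=m['eye'];return m['mtx'],T
def cloud(d,K,T):
    v,u=np.mgrid[:d.shape[0],:d.shape[1]]
    P=np.stack([(u-K[0,2])/K[0,0]*d,-(v-K[1,2])/K[1,1]*d,-d],-1)
    return P@T[:3,:3].T+T[:3,3]
def proj(P,K,T):
    c=(np.atleast_2d(P)-T[:3,3])@T[:3,:3]
    return np.stack([K[0,2]+K[0,0]*c[:,0]/-c[:,2],K[1,2]+K[1,1]*c[:,1]/c[:,2]],-1)
def ortho(p,K,T,x0,x1,y0,y1,z,s=2):
    "image with rows: x from x1 down to x0, cols: y from y1 down to y0, s px/mm"
    X,Y=np.meshgrid(np.arange(x1,x0,-1/s),np.arange(y1,y0,-1/s),indexing='ij')
    uv=proj(np.stack([X,Y,0*X+z],-1).reshape(-1,3),K,T).reshape(*X.shape,2).astype(np.float32)
    return cv2.remap(p,uv[...,0],uv[...,1],cv2.INTER_LINEAR)
def snap(n):
    s=state();p,d=get_image(n);K,T=cam(n,s);return s,p,d,K,T
E
python3 - <<'E'
from h import *
K,T=cam("top");d=np.load("top0.npy");C=cloud(d,K,T)
for n,(u,v) in dict(plate=(370,240),off=(390,238),scraper=(398,201),fin=(350,258),stL=(341,280),stR=(419,281),stTop=(418,190),stTL=(364,192),pan=(316,183),spfl=(215,272),spfin=(181,266),tl=(193,257),tr=(245,263),br=(243,287),bl=(190,281),panTL=(296,165),panTR=(338,167),panBL=(292,203),panBR=(336,204),pen=(303,298),tab=(320,250)).items(): print(n,np.round(C[v,u]))
E
```

```text
plate [ 506. -270.   64.]
off [ 512. -319.   70.]
scraper [ 597. -328.  123.]
fin [ 463. -225.   21.]
stL [ 405. -204.   12.]
stR [ 406. -390.   82.]
stTop [ 898. -603. -797.]
stTL [ 646. -259.   14.]
pan [ 658. -127.   35.]
spfl [409. 128.   1.]
spfin [415. 210.  44.]
tl [443. 185.  25.]
tr [436.  49.  14.]
br [374.  51.   4.]
bl [381. 190.   9.]
panTL [705. -71.  35.]
panTR [ 717. -187.    3.]
panBL [604. -65.  16.]
panBR [ 613. -185.   -2.]
pen [ 353. -107.   17.]
tab [ 483. -147.    0.]
```

Emit:
{"method": "servo_tool", "body": {"plan": "0.1 -0.03 -0.01 0 0 0;0.187 -0.054 -0.018 0 0 0;0.187 -0.054 -0.018 0 0 0;0.187 -0.054 -0.018 0 0 0;0.187 -0.054 -0.018 0 0 0"}}

```text
t: 0.52
tcp_pos: [302.8, -403.9, 421.0]
tool_rot: [-180.0, 0.0, 17.0]
contact_force: [1.9, -0.3, -0.3]
finger_gap: 85.3
finger_force: 0.0
```

Emit:
{"method": "servo_tool", "body": {"plan": "0.187 -0.054 -0.018 0 0 0;0.187 -0.054 -0.018 0 0 0;0.187 -0.054 -0.018 0 0 0;0.187 -0.054 -0.018 0 0 0;0.187 -0.054 -0.018 0 0 0"}}

```text
t: 0.93
tcp_pos: [466.0, -297.1, 439.1]
tool_rot: [-180.0, 0.0, 17.1]
contact_force: [0.1, -0.7, -0.0]
finger_gap: 85.6
finger_force: 0.0
```

Emit:
{"method": "servo_tool", "body": {"plan": "0.087 -0.024 -0.008 0 0 0;0 0 0 0 0 -0.055;0 0 0 0 0 -0.055;0 0 0 0 0 -0.055;0 0 0 0 0 -0.055"}}

```text
t: 1.35
tcp_pos: [480.0, -288.6, 440.2]
tool_rot: [-179.9, 0.0, 43.8]
contact_force: [0.3, 0.0, -0.0]
finger_gap: 85.5
finger_force: 0.0
```

Emit:
{"method": "servo_tool", "body": {"plan": "0 0 0 0 0 -0.055;0 0 0 0 0 -0.055;0 0 0 0 0 -0.055;0 0 0 0 0 -0.055;0 0 0 0 0 -0.055"}}

```text
t: 1.77
tcp_pos: [479.8, -288.8, 440.3]
tool_rot: [-180.0, -0.0, 76.8]
contact_force: [-0.1, 0.1, 0.8]
finger_gap: 85.4
finger_force: 0.0
```

Emit:
{"method": "servo_tool", "body": {"plan": "0 0 0 0 0 -0.055;0 0 0 0 0 -0.055;0 0 0 0 0 0;0 0 0 0 0 0", "fingers": 0}}

```text
t: 2.1
tcp_pos: [479.9, -288.9, 440.4]
tool_rot: [-180.0, -0.0, 89.5]
contact_force: [0.2, -0.3, 0.5]
finger_gap: 42.8
finger_force: 0.0
```

```bash
python3 - <<'E'
from h import *
s,p,d,K,T=snap("wrist");cv2.imwrite("pics/w1.png",p[:,:,::-1]);np.save("w1.npy",d);np.save("w1T.npy",T)
C=cloud(d,K,T)
# height-ortho (scatter) and colour
o=ortho(p,K,T,370,720,-410,-40,60,1.6);cv2.imwrite("pics/w1o.png",o[:,:,::-1])
m=(C[...,0]>350)&(C[...,0]<700)&(C[...,1]<-200)&(C[...,1]>-420)
h,e=np.histogram(C[...,2][m],bins=np.arange(-5,140,3));print(list(zip(e.astype(int),h)))
E
```

```text
[(np.int64(-5), np.int64(1331)), (np.int64(-2), np.int64(7543)), (np.int64(1), np.int64(102)), (np.int64(4), np.int64(19)), (np.int64(7), np.int64(14)), (np.int64(10), np.int64(1519)), (np.int64(13), np.int64(2047)), (np.int64(16), np.int64(3059)), (np.int64(19), np.int64(113)), (np.int64(22), np.int64(185)), (np.int64(25), np.int64(160)), (np.int64(28), np.int64(113)), (np.int64(31), np.int64(138)), (np.int64(34), np.int64(177)), (np.int64(37), np.int64(163)), (np.int64(40), np.int64(137)), (np.int64(43), np.int64(149)), (np.int64(46), np.int64(179)), (np.int64(49), np.int64(90)), (np.int64(52), np.int64(155)), (np.int64(55), np.int64(937)), (np.int64(58), np.int64(8390)), (np.int64(61), np.int64(464)), (np.int64(64), np.int64(1133)), (np.int64(67), np.int64(2068)), (np.int64(70), np.int64(475)), (np.int64(73), np.int64(215)), (np.int64(76), np.int64(1282)), (np.int64(79), np.int64(1740)), (np.int64(82), np.int64(223)), (np.int64(85), np.int64(282)), (np.int64(88), np.int64(622)), (np.int64(91), np.int64(173)), (np.int64(94), np.int64(351)), (np.int64(97), np.int64(354)), (np.int64(100), np.int64(320)), (np.int64(103), np.int64(298)), (np.int64(106), np.int64(69)), (np.int64(109), np.int64(111)), (np.int64(112), np.int64(103)), (np.int64(115), np.int64(67)), (np.int64(118), np.int64(75)), (np.int64(121), np.int64(580)), (np.int64(124), np.int64(47)), (np.int64(127), np.int64(0)), (np.int64(130), np.int64(0)), (np.int64(133), np.int64(0)), (np.int64(136), np.int64(0))]
```

View pics/w1.png

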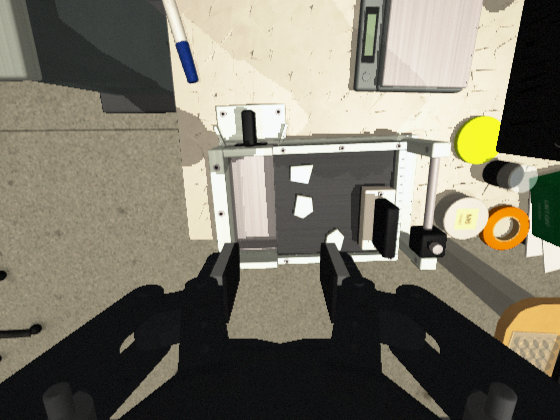

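View pics/w1o.png

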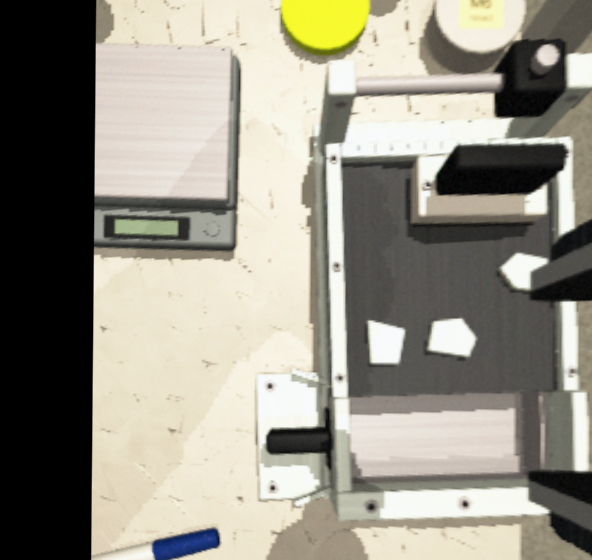

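```bash
cat > fit.py <<'E'
from h import *
def rect(C,m,name):
    P=C[m][:,:2].astype(np.float32);r=cv2.minAreaRect(P);lo,hi=np.percentile(P,[1,99],axis=0);print(name,len(P),np.round(r[0],1),np.round(r[1],1),round(r[2],1),'box',np.round(lo),np.round(hi))
    return r
def edges(g,x1,y1,s,lines):
    pass
E
python3 - <<'E'
from fit import *
p=cv2.imread("pics/w1.png")[:,:,::-1];d=np.load("w1.npy");T=np.load("w1T.npy");K=camera_model("wrist")['mtx'];C=cloud(d,K,T)
s=4;o=ortho(p,K,T,370,720,-410,-180,60,s);g=cv2.GaussianBlur(cv2.cvtColor(o,cv2.COLOR_RGB2GRAY),(0,0),2).astype(float)
X=lambda r:720-r/s;Y=lambda c:-180-c/s
def ed(pos,axis,rng):
    out=[]
    for q in pos:
        l=g[:,int(q)] if axis==0 else g[int(q),:]
        gr=np.abs(np.diff(l))[rng[0]:rng[1]];out.append(rng[0]+np.argmax(gr)+.5)
    return np.array(out)
def fit(a,b):
    for _ in range(3):
        c=np.polyfit(a,b,1);r=b-np.polyval(c,a);k=np.abs(r)<max(.5,1.5*np.std(r));a,b=a[k],b[k]
    return c,len(a),np.std(r)
# discharge edge: columns y -270..-365
ys=np.arange(-380,-262,2.);r=ed((-180-ys)*s,0,(int((720-485)*s),int((720-465)*s)))
cD,n,e=fit(ys,X(r));print("discharge x=",cD,n,e, 'deg',-np.degrees(np.arctan(cD[0])))
xs=np.arange(490,600,2.);c=ed((720-xs)*s,1,(int((-180+250)*s),int((-180+268)*s)))
cL,n,e=fit(xs,Y(c));print("left y=",cL,n,e,np.degrees(np.arctan(cL[0])))
c=ed((720-np.arange(490,540,2.))*s,1,(int((-180+380)*s),int((-180+397)*s)));print("right",np.round(Y(c),1))
b=ed((-180-np.arange(-300,-265,2.))*s,0,(60*4,110*4));print("back",np.round(X(b),1))
# heights
dark=(p.max(-1)<60)
rib=rect(C,dark&(abs(C[...,2]-122)<4)&(C[...,0]>500)&(C[...,0]<680)&(C[...,1]<-250),"rib")
foot=rect(C,(abs(C[...,2]-81)<3)&(C[...,0]>570)&(C[...,0]<625)&(C[...,1]<-290)&(C[...,1]>-375),"foot")
rect(C,dark&(abs(C[...,2]-58)<5)&(C[...,0]<460)&(C[...,0]>425)&(C[...,1]>-250),"fin")
rect(C,(abs(C[...,2]-14)<4)&(C[...,0]<480)&(C[...,0]>390)&(C[...,1]>-250),"apron")
K,Tt=cam("top");D=np.load("top0.npy");C=cloud(D,K,Tt);p=cv2.imread("pics/top0.png")[:,:,::-1]
rect(C,(abs(C[...,2]-36)<3)&(C[...,0]<730)&(C[...,0]>590)&(C[...,1]>-200)&(C[...,1]<-40),"pan")
rect(C,(C[...,2]>8)&(C[...,0]<460)&(C[...,0]>360)&(C[...,1]>20)&(C[...,1]<250),"spare")
rect(C,(C[...,2]>38)&(C[...,0]<460)&(C[...,0]>360)&(C[...,1]>180)&(C[...,1]<250),"sparefin")
E
```

```text
discharge x= [-2.88483606e-02  4.64685846e+02] 44 0.3586834840639986 deg 1.6524310117377634
left y= [ 2.79111972e-02 -2.70201254e+02] 53 0.24771247232791402 1.598778716083879
right [-391.9 -391.1 -390.6 -390.9 -390.9 -391.1 -390.9 -390.9 -390.9 -390.9
 -390.9 -391.1 -390.9 -390.9 -391.1 -391.1 -390.9 -390.9 -390.9 -390.6
 -389.9 -389.9 -380.9 -380.1 -392.1]
back [623.6 623.4 623.6 623.4 623.4 623.1 622.9 622.6 659.9 623.1 623.4 622.9
 659.9 659.9 659.9 622.4 659.9 659.9]
rib 653 [ 596.1 -333.6] [12.5 57.6] 1.0 box [ 590. -360.] [ 602. -305.]
foot 870 [ 596.7 -333.2] [36.2 74.7] 0.1 box [ 579. -370.] [ 614. -296.]
fin 423 [ 443.7 -227. ] [14.  40.8] 1.1 box [ 437. -247.] [ 451. -208.]
apron 1870 [ 439.2 -223.5] [81.1 52.3] 1.6 box [ 400. -247.] [ 479. -198.]
pan 1023 [ 657.1 -121.4] [116. 104.] 87.7 box [ 607. -177.] [708. -65.]
spare 636 [409.1 140.7] [ 86.4 210.7] 0.8 box [371.  50.] [446. 233.]
sparefin 93 [411.5 202.8] [63.4 27.2] 60.2 box [388. 189.] [424. 232.]
```

Fit: station origin is about (474, -324) with yaw 1.6°. The fin and plate sizes agree with the description. The wrist view shows three offcuts at px (302,173), (303,207) and (335,237). The scraper is at (596.3, -333.5) in the world.

Emit:
{"method": "servo_tool", "body": {"plan": "0 0 0 0 0 -0.0175;-0.06 0.144 0 0 0 0;-0.06 0.144 0 0 0 0;-0.06 0.144 0 0 0 0;-0.06 0.144 0 0 0 0"}}

```text
t: 2.57
tcp_pos: [597.6, -333.6, 440.8]
tool_rot: [180.0, 0.0, 91.5]
contact_force: [1.3, -0.4, 0.3]
finger_gap: 42.6
finger_force: 0.0
```

Emit:
{"method": "servo_tool", "body": {"plan": "0 0 0.14 0 0 0;0 0 0.14 0 0 0;0 0 0.14 0 0 0;0 0 0.14 0 0 0;0 0 0 0 0 0"}}

```text
t: 2.98
tcp_pos: [595.0, -332.3, 322.5]
tool_rot: [-179.6, -0.3, 91.6]
contact_force: [-0.6, -0.3, -1.1]
finger_gap: 42.7
finger_force: 0.0
```

```bash
python3 - <<'E'
from fit import *
s,p,d,K,T=snap("wrist");cv2.imwrite("pics/w2.png",p[:,:,::-1]);C=cloud(d,K,T);print(s['tcp_pos'],s['tool_rot'],s['finger_gap'])
rect(C,(p.max(-1)<70)&(abs(C[...,2]-122)<4)&(C[...,0]>560)&(C[...,0]<630)&(C[...,1]<-290)&(C[...,1]>-380),"rib")
E
```

```text
[ 595.03435551 -332.29291339  322.49931603] [-179.57025185   -0.32168762   91.58421701] 42.73405960055602
rib 1826 [ 597.1 -333.4] [13.9 57.5] 0.8 box [ 590. -361.] [ 604. -305.]
```

View pics/w2.png

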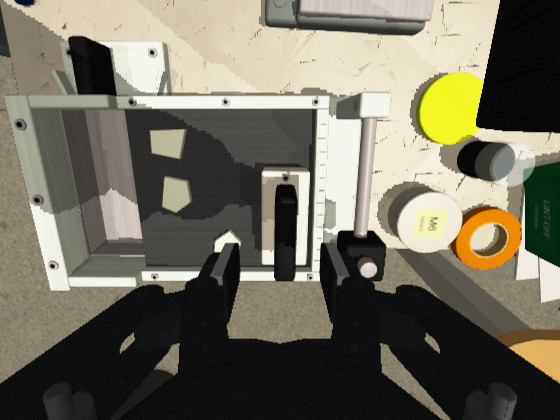

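The rib at px (286,232) sits between the fingers and is clear of the scoring head at (362,255).

Emit:
{"method": "servo_tool", "body": {"plan": "0 0 0 0 0 0;0 0 0 0 0 0"}}

```text
t: 3.2
tcp_pos: [597.1, -333.7, 331.1]
tool_rot: [179.9, 0.1, 91.7]
contact_force: [0.4, -0.2, 0.4]
finger_gap: 42.5
finger_force: 0.0
```

Emit:
{"method": "servo_tool", "body": {"plan": "0 0 0.07 0 0 0;0 0 0.07 0 0 0;0 0 0.07 0 0 0;0 0 0.07 0 0 0;0 0 0.065 0 0 0"}}

```text
t: 3.62
tcp_pos: [597.2, -333.8, 261.4]
tool_rot: [179.8, 0.1, 91.7]
contact_force: [-0.2, 0.2, 0.5]
finger_gap: 42.9
finger_force: 0.0
```

Emit:
{"method": "servo_tool", "body": {"plan": "0 0 0 0 0 0;0 0 0 0 0 0;0 0 0 0 0 0;0 0 0 0 0 0", "fingers": 1, "newtons": 100}}

```text
t: 3.95
tcp_pos: [597.1, -333.7, 261.7]
tool_rot: [179.9, 0.1, 91.8]
contact_force: [0.1, 1.0, 4.5]
finger_gap: 13.2
finger_force: 97.9
```

Emit:
{"method": "servo_tool", "body": {"plan": "0 0 0 0 0 0;0 0 0 0 0 0;0 0 0 0 0 0;0 0 0 0 0 0"}}

```text
t: 4.28
tcp_pos: [597.1, -333.7, 261.7]
tool_rot: [179.9, 0.1, 91.8]
contact_force: [-1.0, 0.2, 7.0]
finger_gap: 12.6
finger_force: 98.4
```

Emit:
{"method": "servo_tool", "body": {"plan": "0 0 -0.012 0 0 0;-0.03 0 0 0 0 0;-0.033 0 0 0 0 0;0 0 0.006 0 0 0;0 0 0.006 0 0 0"}}

```text
t: 4.7
tcp_pos: [596.9, -346.2, 261.6]
tool_rot: [179.9, -0.0, 91.8]
contact_force: [-8.2, 9.1, 27.7]
finger_gap: 12.6
finger_force: 101.5
```

Emit:
{"method": "servo_tool", "body": {"plan": "0 -0.015 0 0 0 0;0 -0.03 0 0 0 0;0 -0.03 0 0 0 0;0 -0.03 0 0 0 0;0 -0.03 0 0 0 0"}}

```text
t: 5.12
tcp_pos: [571.9, -346.9, 261.8]
tool_rot: [179.6, 0.0, 91.9]
contact_force: [9.0, 7.2, 9.1]
finger_gap: 13.1
finger_force: 98.9
```

Emit:
{"method": "servo_tool", "body": {"plan": "0 -0.03 0 0 0 0;0 -0.03 0 0 0 0;0 -0.03 0 0 0 0;0 -0.03 0 0 0 0;0 -0.03 0 0 0 0"}}

```text
t: 5.53
tcp_pos: [542.0, -347.7, 261.8]
tool_rot: [179.6, 0.0, 91.9]
contact_force: [9.4, 7.5, 9.9]
finger_gap: 12.8
finger_force: 98.9
```

Emit:
{"method": "servo_tool", "body": {"plan": "0 -0.03 0 0 0 0;0 -0.03 0 0 0 0;0 -0.03 0 0 0 0;0 -0.03 0 0 0 0;0 -0.03 0 0 0 0"}}

```text
t: 5.95
tcp_pos: [512.1, -348.7, 261.8]
tool_rot: [179.5, -0.0, 91.9]
contact_force: [11.4, 8.0, 11.1]
finger_gap: 12.7
finger_force: 99.0
```

Emit:
{"method": "servo_tool", "body": {"plan": "0 -0.03 0 0 0 0;0 -0.03 0 0 0 0;0 -0.03 0 0 0 0;0 -0.03 0 0 0 0;0 -0.02 0 0 0 0"}}

```text
t: 6.37
tcp_pos: [483.9, -349.5, 261.7]
tool_rot: [179.6, -0.0, 91.9]
contact_force: [9.6, 10.2, 10.3]
finger_gap: 12.8
finger_force: 99.2
```

Emit:
{"method": "servo_tool", "body": {"plan": "0 0 -0.05 0 0 0;0 0 -0.05 0 0 0;0.02 0.02 0 0 0 0;0.06 0.12 0 0 0 0;0.06 0.12 0 0 0 0"}}

```text
t: 6.78
tcp_pos: [533.3, -320.4, 280.0]
tool_rot: [-180.0, 0.0, 91.6]
contact_force: [-0.1, -1.1, -1.9]
finger_gap: 12.9
finger_force: 99.2
```

Emit:
{"method": "servo_tool", "body": {"plan": "0.06 0.12 0 0 0 0;0.05 0.12 0 0 0 0;0 0.06 0 0 0 0;0 0 0 0 0 0;0 0 0 0 0 0"}}

```text
t: 7.2
tcp_pos: [592.7, -295.8, 279.1]
tool_rot: [-180.0, 0.0, 91.8]
contact_force: [-0.7, -0.4, -2.2]
finger_gap: 13.1
finger_force: 99.2
```

```bash
python3 - <<'E'
from fit import *
s,p,d,K,T=snap("wrist");cv2.imwrite("pics/w3.png",p[:,:,::-1]);print(s['tcp_pos'],s['contact_force'])
E
```

```text
[ 592.71896657 -295.79341314  279.12719457] [-0.65514616 -0.37323689 -2.20778838]
```

View pics/w3.png

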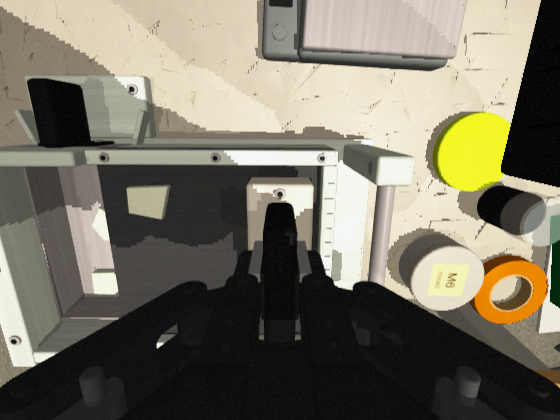

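Two offcuts are already in the tray, at px (100,225) and (107,280). One remains at (148,202). I'll lower the scraper and wipe the left lane.

Emit:
{"method": "servo_tool", "body": {"plan": "0 0 0.04 0 0 0;0 0 0.035 0 0 0;0 0 0.011 0 0 0;0 0 0 0 0 0"}}

```text
t: 7.58
tcp_pos: [591.5, -296.3, 261.9]
tool_rot: [-179.9, -0.0, 91.7]
contact_force: [-0.1, -0.1, -0.9]
finger_gap: 12.8
finger_force: 99.6
```

Emit:
{"method": "servo_tool", "body": {"plan": "0 -0.015 0 0 0 0;0 -0.03 0 0 0 0;0 -0.03 0 0 0 0;0 -0.03 0 0 0 0;0 -0.03 0 0 0 0"}}

```text
t: 8.0
tcp_pos: [564.5, -296.9, 262.5]
tool_rot: [-180.0, -0.0, 91.8]
contact_force: [0.9, -0.1, -1.8]
finger_gap: 12.8
finger_force: 99.5
```

Emit:
{"method": "servo_tool", "body": {"plan": "0 -0.03 0 0 0 0;0 -0.03 0 0 0 0;0 -0.03 0 0 0 0;0 -0.03 0 0 0 0;0 -0.03 0 0 0 0"}}

```text
t: 8.42
tcp_pos: [534.8, -297.8, 262.6]
tool_rot: [180.0, 0.0, 91.8]
contact_force: [0.6, -0.8, -1.6]
finger_gap: 13.0
finger_force: 99.5
```

Emit:
{"method": "servo_tool", "body": {"plan": "0 -0.03 0 0 0 0;0 -0.03 0 0 0 0;0 -0.03 0 0 0 0;0 -0.03 0 0 0 0;0 -0.03 0 0 0 0"}}

```text
t: 8.83
tcp_pos: [504.8, -298.7, 262.5]
tool_rot: [180.0, 0.0, 91.8]
contact_force: [-0.1, 0.1, -2.5]
finger_gap: 13.1
finger_force: 99.5
```

Emit:
{"method": "servo_tool", "body": {"plan": "0 -0.03 0 0 0 0;0 -0.03 0 0 0 0;0 -0.03 0 0 0 0;0 -0.03 0 0 0 0;0 0 0 0 0 0"}}

```text
t: 9.25
tcp_pos: [480.3, -299.4, 262.5]
tool_rot: [-180.0, -0.0, 91.7]
contact_force: [0.2, 0.5, -2.3]
finger_gap: 12.6
finger_force: 99.5
```

Emit:
{"method": "servo_tool", "body": {"plan": "0 0 -0.05 0 0 0;0 0 -0.05 0 0 0;-0.03 0.05 0 0 0 0;-0.05 0.12 0 0 0 0;-0.05 0.12 0 0 0 0"}}

```text
t: 9.67
tcp_pos: [541.1, -324.1, 284.4]
tool_rot: [179.9, 0.1, 91.7]
contact_force: [1.0, -0.6, -1.4]
finger_gap: 13.0
finger_force: 99.3
```

Emit:
{"method": "servo_tool", "body": {"plan": "0 0.12 0 0 0 0;0 0.1 0 0 0 0;0 0.01 0 0 0 0;0 0 0 0 0 0;0 0 0 0 0 0"}}

```text
t: 10.08
tcp_pos: [586.0, -322.1, 282.9]
tool_rot: [-180.0, 0.0, 91.8]
contact_force: [0.3, -0.1, -1.2]
finger_gap: 12.7
finger_force: 99.4
```

```bash
python3 - <<'E'
from fit import *
s,p,d,K,T=snap("wrist");cv2.imwrite("pics/w4.png",p[:,:,::-1]);print(s['tcp_pos'],s['contact_force'])
E
```

```text
[ 586.01876014 -322.08443147  282.90604137] [ 0.34494001 -0.0633081  -1.15399224]
```

View pics/w4.png

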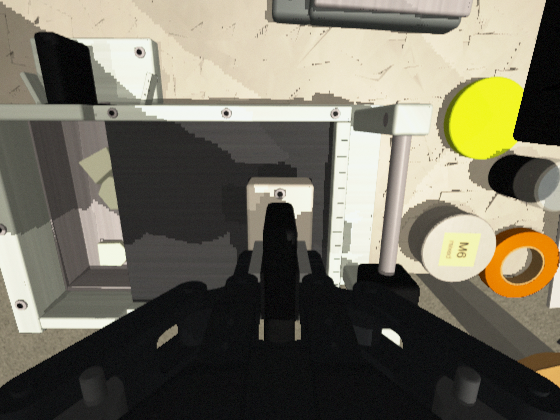

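All three offcuts are in the tray, at px (95,165), (105,190) and (110,252), and the plate is clear. I'll set the scraper down on the back half.

Emit:
{"method": "servo_tool", "body": {"plan": "0 0 0.04 0 0 0;0 0 0.04 0 0 0;0 0 0.025 0 0 0;0 0 0 0 0 0;0 0 0 0 0 0"}}

```text
t: 10.55
tcp_pos: [585.6, -322.2, 261.7]
tool_rot: [-180.0, -0.0, 91.7]
contact_force: [-2.8, 2.3, 6.6]
finger_gap: 13.0
finger_force: 100.7
```

Emit:
{"method": "servo_tool", "body": {"plan": "0 0 0.002 0 0 0;0 0 0 0 0 0"}}

```text
t: 10.72
tcp_pos: [585.6, -322.1, 261.7]
tool_rot: [-180.0, -0.0, 91.7]
contact_force: [-3.6, 2.6, 10.6]
finger_gap: 13.0
finger_force: 101.2
```

Emit:
{"method": "servo_tool", "body": {"plan": "0 0 0 0 0 0;0 0 0 0 0 0;0 0 0 0 0 0;0 0 0 0 0 0;0 0 0 0 0 0", "fingers": 0}}

```text
t: 11.13
tcp_pos: [586.1, -322.3, 260.8]
tool_rot: [-180.0, -0.0, 91.8]
contact_force: [-0.2, 0.1, -0.5]
finger_gap: 42.7
finger_force: 0.0
```

Emit:
{"method": "servo_tool", "body": {"plan": "0 0 -0.05 0 0 0;0 0 -0.15 0 0 0;0 0 -0.15 0 0 0;0 0 -0.15 0 0 0;0 0 -0.1 0 0 0"}}

```text
t: 11.55
tcp_pos: [586.4, -322.3, 385.1]
tool_rot: [179.8, 0.1, 91.8]
contact_force: [0.1, -0.4, 0.2]
finger_gap: 42.4
finger_force: 0.0
```

Emit:
{"method": "servo_tool", "body": {"plan": "0.1 -0.14 0 0 0 0;0.1 -0.14 0 0 0 0;0.1 -0.14 0 0 0 0;0.1 -0.14 0 0 0 0;0.108 -0.137 0 0 0 0"}}

```text
t: 11.97
tcp_pos: [442.3, -224.1, 381.7]
tool_rot: [180.0, 0.0, 91.8]
contact_force: [1.2, -0.7, -0.3]
finger_gap: 42.9
finger_force: 0.0
```

Emit:
{"method": "servo_tool", "body": {"plan": "0 0 0.1 0 0 0;0 0 0.1 0 0 0;0 0 0 0 0 0;0 0 0 0 0 0;0 0 0 0 0 0"}}

```text
t: 12.38
tcp_pos: [444.2, -225.3, 342.2]
tool_rot: [180.0, 0.0, 91.8]
contact_force: [0.6, -0.1, 1.0]
finger_gap: 42.6
finger_force: 0.0
```

```bash
python3 - <<'E'
from fit import *
s,p,d,K,T=snap("wrist");cv2.imwrite("pics/w5.png",p[:,:,::-1]);C=cloud(d,K,T);print(s['tcp_pos'],s['tool_rot'])
dk=p.max(-1)<80
rect(C,dk&(abs(C[...,2]-60)<4)&(C[...,0]<465)&(C[...,0]>420)&(C[...,1]>-252)&(C[...,1]<-190),"fin")
rect(C,dk&(abs(C[...,2]-122)<5)&(C[...,0]>540)&(C[...,0]<630)&(C[...,1]<-270)&(C[...,1]>-380),"rib")
rect(C,(abs(C[...,2]-35)<3)&(C[...,0]>580)&(C[...,0]<720)&(C[...,1]<-40)&(C[...,1]>-200),"pan")
E
```

```text
[ 444.19720218 -225.34300546  342.22140935] [1.79952612e+02 3.52859982e-02 9.17631775e+01]
fin 663 [ 443.2 -226.6] [13.  42.3] 2.0 box [ 437. -247.] [ 450. -206.]
rib 29 [ 588.2 -293.8] [2.  7.1] 61.3 box [ 585. -296.] [ 590. -292.]
pan 12863 [ 656.5 -122.4] [115.6 104.2] 88.5 box [ 606. -179.] [701. -66.]
```

View pics/w5.png

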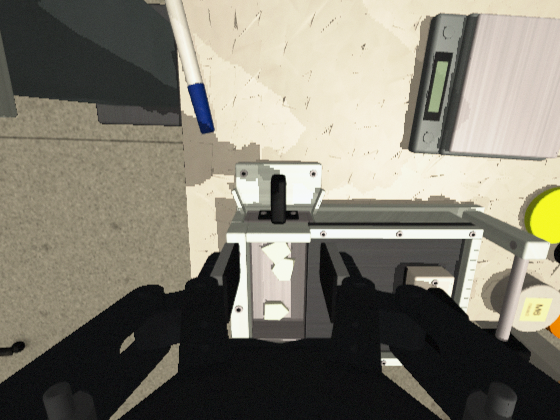

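Three shards sit in the tray (px (275,260), (282,270) and (275,310)), and the fin at (279,195) is visible. I'll grip it now.

Emit:
{"method": "servo_tool", "body": {"plan": "0.008 -0.005 0.1 0 0 0;0 0 0.15 0 0 0;0 0 0.15 0 0 0;0 0 0.12 0 0 0;0 0 0.08 0 0 0"}}

```text
t: 12.85
tcp_pos: [442.7, -223.5, 219.8]
tool_rot: [-180.0, -0.0, 91.8]
contact_force: [-0.2, 0.8, 0.8]
finger_gap: 42.4
finger_force: 0.0
```

Emit:
{"method": "servo_tool", "body": {"plan": "0 0 0.05 0 0 0;0 0 0.03 0 0 0;0 0 0 0 0 0;0 0 0 0 0 0"}}

```text
t: 13.18
tcp_pos: [443.2, -223.8, 205.8]
tool_rot: [180.0, 0.0, 91.8]
contact_force: [1.0, 0.1, 0.1]
finger_gap: 43.2
finger_force: 0.0
```

Emit:
{"method": "servo_tool", "body": {"plan": "0 0 0 0 0 0;0 0 0 0 0 0;0 0 0 0 0 0;0 0 0 0 0 0;0 0 0 0 0 0", "fingers": 1, "newtons": 110}}

```text
t: 13.6
tcp_pos: [443.0, -223.7, 206.3]
tool_rot: [179.9, 0.1, 91.8]
contact_force: [-1.6, 0.4, 8.0]
finger_gap: 12.3
finger_force: 107.3
```

Emit:
{"method": "servo_tool", "body": {"plan": "0.01 0 0 0 0 0;0.015 0 0 0 0 0;0.02 0 0 0 0 0;0.025 0 0 0 0 0;0.025 0 0 0 0 0"}}

```text
t: 14.02
tcp_pos: [442.9, -205.1, 206.2]
tool_rot: [179.9, 0.2, 91.7]
contact_force: [0.1, -4.7, 6.3]
finger_gap: 12.2
finger_force: 107.6
```

Emit:
{"method": "servo_tool", "body": {"plan": "0.03 0 0 0 0 0;0.04 0 0 0 0 0;0.04 0 0 0 0 0;0.04 0 0 0 0 0;0.04 0 0 0 0 0"}}

```text
t: 14.43
tcp_pos: [441.8, -166.9, 206.1]
tool_rot: [179.9, 0.2, 91.7]
contact_force: [-0.0, -4.7, 5.9]
finger_gap: 12.2
finger_force: 107.6
```

Emit:
{"method": "servo_tool", "body": {"plan": "0.04 0 0 0 0 0;0.04 0 0 0 0 0;0.04 0 0 0 0 0;0.04 0 0 0 0 0;0.04 0 0 0 0 0"}}

```text
t: 14.85
tcp_pos: [440.1, -126.4, 205.7]
tool_rot: [179.9, 0.1, 91.7]
contact_force: [0.8, -4.0, 5.0]
finger_gap: 12.3
finger_force: 107.5
```

Emit:
{"method": "servo_tool", "body": {"plan": "0.04 0 0 0 0 0;0.04 0 0 0 0 0;0.04 0 0 0 0 0;0.04 0 0 0 0 0;0.04 0 0 0 0 0"}}

```text
t: 15.27
tcp_pos: [438.4, -85.8, 205.2]
tool_rot: [180.0, 0.0, 91.8]
contact_force: [-0.2, -3.5, 4.3]
finger_gap: 12.3
finger_force: 107.5
```

Emit:
{"method": "servo_tool", "body": {"plan": "0.04 0 0 0 0 0;0.035 0 0 0 0 0;0.025 0 0 0 0 0;0.01 0 0 0 0 0;0 0 0 0 0 0"}}

```text
t: 15.68
tcp_pos: [437.5, -63.7, 205.0]
tool_rot: [-180.0, -0.1, 91.8]
contact_force: [-0.5, 2.8, 5.3]
finger_gap: 11.9
finger_force: 107.5
```

```bash
python3 - <<'E'
from fit import *
K,T=cam("top");C=cloud(np.load("top0.npy"),K,T)
for y in range(160,-241,-20):
    print(y,[ (lambda m: int(np.percentile(C[...,2][m],98)) if m.sum()>3 else -99)((abs(C[...,0]-x)<10)&(abs(C[...,1]-y)<10)) for x in range(480,801,20)])
E
```

```text
160 [5, 27, 29, 190, 188, 187, 188, 466, 491, 495, 496, 610, 647, 655, 659, -99, -99]
140 [6, 28, 30, 177, 181, 179, 478, 480, 494, 495, 496, 610, 628, 628, 623, -99, -99]
120 [5, 28, 31, 178, 180, 494, 496, 488, 491, 494, 496, 610, 639, 651, 656, -99, -99]
100 [5, 28, 30, 175, 180, 478, 498, 489, 483, 494, 497, 609, 609, 610, 610, -99, -99]
80 [7, 29, 30, 150, 180, 477, 489, 428, 474, 490, 494, 497, 494, 491, 487, 325, 336]
60 [5, 28, 32, 147, 148, 180, 208, 239, 244, 453, 468, 468, 468, 467, 465, 148, -99]
40 [6, 57, 35, 148, 148, 149, 150, 224, 228, 450, 177, 148, 301, 312, 148, 148, -99]
20 [4, 69, 66, 146, 149, 150, 150, 149, 150, 148, 149, 150, 149, 151, 148, 148, -99]
0 [4, 65, 61, 146, 151, 149, 148, 150, 148, 148, 149, 150, 148, 149, 151, 148, -99]
-20 [5, 4, 23, 23, 145, 147, 148, 147, 147, 147, 149, 147, 147, 149, 147, 65, 8]
-40 [4, 6, 19, 21, 22, 17, 5, 6, 6, 6, 5, 5, 4, 12, 13, 15, 5]
-60 [5, 6, 7, 4, 4, 23, 35, 38, 37, 37, 40, 38, 357, 355, 348, 430, 430]
-80 [5, 6, 4, 5, 5, 24, 35, 39, 39, 40, 40, 39, 357, 356, 350, 430, 430]
-100 [4, 5, 4, 5, 4, 24, 37, 39, 38, 41, 38, 40, 358, 356, 350, 429, 430]
-120 [4, 8, 5, 5, 4, 23, 36, 40, 41, 39, 41, 39, 358, 356, 350, 429, 431]
-140 [5, 5, 5, 5, 6, 23, 37, 40, 38, 40, 40, 39, 358, 355, 404, 429, 443]
-160 [7, 5, 7, 6, 5, 25, 39, 40, 41, 41, 40, 40, 358, 355, 410, 430, 444]
-180 [5, 6, 4, 5, 5, 23, 36, 38, 39, 40, 38, 40, 357, 355, 351, 430, 445]
-200 [20, 4, 6, 6, 6, 5, 7, 7, 6, 4, 7, 6, 358, 356, 350, 430, 444]
-220 [29, 7, 5, 6, 6, 4, 5, 6, 4, 4, 5, 6, 357, 356, 410, 430, 445]
-240 [76, 73, 72, 74, 73, 73, 73, 74, 102, 101, 6, 6, 357, 355, 415, 430, 443]
```

Emit:
{"method": "servo_tool", "body": {"plan": "0 0 -0.01 0 0 0;0 0 -0.03 0 0 0;0 0 -0.05 0 0 0;0 0 -0.06 0 0 0;0 0 -0.06 0 0 0"}}

```text
t: 16.1
tcp_pos: [437.1, -64.4, 247.4]
tool_rot: [-179.9, -0.1, 91.7]
contact_force: [-0.2, 0.2, -1.6]
finger_gap: 12.2
finger_force: 107.4
```

Emit:
{"method": "servo_tool", "body": {"plan": "0 0 -0.06 0 0 0;0 0 -0.06 0 0 0;0 0 -0.05 0 0 0;0 0 -0.02 0 0 0;0 0 0 0 0 0"}}

```text
t: 16.52
tcp_pos: [437.8, -64.6, 285.8]
tool_rot: [180.0, -0.0, 91.7]
contact_force: [0.2, -0.7, -2.2]
finger_gap: 12.1
finger_force: 107.4
```

```bash
python3 - <<'E'
from fit import *
s,p,d,K,T=snap("scene");cv2.imwrite("pics/s6.png",cv2.resize(p[150:330,100:400,::-1],None,fx=2.5,fy=2.5))
s,p,d,K,T=snap("wrist");C=cloud(d,K,T);print(s['tcp_pos'])
# tray walls top: fit plane to tray top rim
t=s['tcp_pos'];m=(C[...,2]>t[2]-155-54+5)&(C[...,2]<t[2]-155+5)&(abs(C[...,0]-t[0])<45)&(C[...,1]<t[1]-30)&(C[...,1]>t[1]-190)
for y0 in range(-180,-30,25):
    k=m&(abs(C[...,1]-t[1]-y0)<12.5)
    if k.sum()>20:print(y0,k.sum(),np.round(np.percentile(C[...,2][k],[2,50,98]),1))
E
```

```text
[437.62676672 -64.51985326 285.12349483]
-55 744 [ 94.8 101.1 104.3]
```

View pics/s6.png

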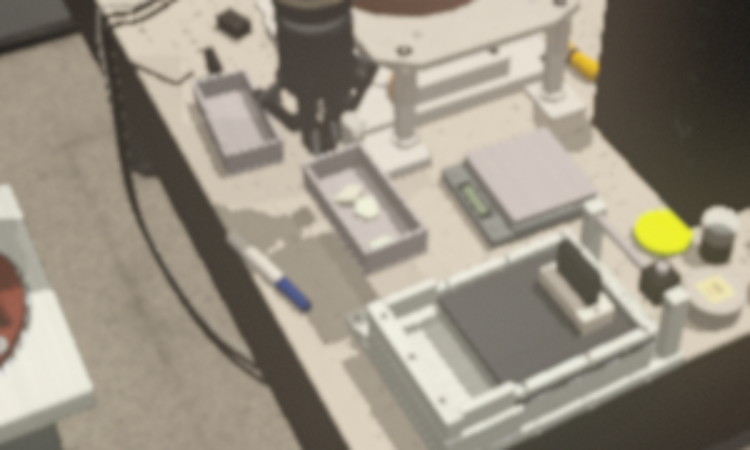

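```bash
python3 - <<'E'
from fit import *
K,T=cam("top");C=cloud(np.load("top0.npy"),K,T)
for z in (60,120,180,240,300,340):
    print(z,[ (lambda m: np.round(np.percentile(C[...,0][m],[10,50])) if m.sum()>3 else None)((abs(C[...,2]-z)<20)&(abs(C[...,1]-y)<15)&(C[...,0]>660)) for y in (-80,-140,-200,-240)])
K,T=cam("scene");C=cloud(np.load("scene0.npy"),K,T)
for z in (60,120,180,240,300,340):
    print(z,[ (lambda m: np.round(np.percentile(C[...,0][m],[10,50])) if m.sum()>3 else None)((abs(C[...,2]-z)<20)&(abs(C[...,1]-y)<15)&(C[...,0]>660)) for y in (-80,-140,-200,-240)])
# wrist thickness from start scene: arm points near TCP start
t=np.array([154,-502]);
for z in range(410,760,25):
    m=(abs(C[...,2]-z)<12)&(np.hypot(C[...,0]-t[0],C[...,1]-t[1])<150)
    if m.sum()>5:P=C[m];print(z,m.sum(),np.round(P[:,:2].min(0)-t),np.round(P[:,:2].max(0)-t))
E
```

```text
60 [array([694., 770.]), array([693., 770.]), array([769., 770.]), array([769., 771.])]
120 [array([770., 771.]), array([769., 771.]), array([769., 770.]), array([769., 771.])]
180 [array([769., 770.]), array([769., 770.]), array([769., 770.]), array([769., 770.])]
240 [array([769., 770.]), array([769., 770.]), array([769., 770.]), array([769., 770.])]
300 [None, None, None, None]
340 [array([728., 757.]), array([728., 757.]), array([729., 757.]), array([728., 757.])]
60 [array([ 772., 1568.]), array([771., 773.]), array([770., 772.]), array([771., 773.])]
120 [array([ 772., 1565.]), array([770., 772.]), array([771., 772.]), array([771., 773.])]
180 [array([ 772., 1550.]), array([771., 772.]), array([770., 772.]), array([770., 772.])]
240 [array([771., 774.]), array([770., 772.]), array([770., 772.]), array([770., 772.])]
300 [array([770., 773.]), array([770., 772.]), array([770., 772.]), array([770., 772.])]
340 [array([729., 764.]), array([729., 762.]), array([728., 770.]), array([729., 770.])]
410 438 [-37. -38.] [38.  4.]
435 566 [-39. -41.] [42.  8.]
460 697 [-40. -41.] [42. 13.]
485 708 [-46. -40.] [37. 26.]
510 309 [-40. -50.] [39. 18.]
535 769 [-50. -53.] [54. 30.]
560 1381 [-52. -54.] [54. 36.]
585 1508 [-50. -55.] [54. 37.]
610 1310 [-47. -52.] [51. 27.]
635 1267 [-58. -50.] [57. 57.]
660 1569 [-62. -60.] [59. 80.]
685 2649 [-75. -60.] [ 59. 124.]
710 5022 [-79. -55.] [ 58. 128.]
735 6022 [-79. -30.] [ 53. 143.]
```

The tray is level, with the shards inside. I'll turn it so the fin faces the robot, which is clear of the microscope stage (z 148, y > -30) and the tower lip.

Emit:
{"method": "servo_tool", "body": {"plan": "0 0 -0.02 0 0 0;0 0 -0.05 0 0 0;0 0 -0.06 0 0 0;0 0 -0.05 0 0 0;0 0 -0.02 0 0 0"}}

```text
t: 17.03
tcp_pos: [438.0, -64.5, 325.9]
tool_rot: [180.0, 0.0, 91.8]
contact_force: [0.3, -0.3, -2.0]
finger_gap: 12.6
finger_force: 107.5
```

Emit:
{"method": "servo_tool", "body": {"plan": "-0.02 0 0 0 0 0;-0.06 0 0 0 0 0;-0.08 0 0 0 0 0;-0.08 0 0 0 0 0;-0.05 0 0 0 0 0"}}

```text
t: 17.45
tcp_pos: [439.4, -123.7, 324.4]
tool_rot: [-180.0, -0.0, 91.7]
contact_force: [-0.2, -0.3, -2.0]
finger_gap: 12.2
finger_force: 107.5
```

Emit:
{"method": "servo_tool", "body": {"plan": "0 0 0 0 0 -0.005;0 0 0 0 0 -0.015;0 0 0 0 0 -0.025;0 0 0 0 0 -0.03;0 0 0 0 0 -0.03"}}

```text
t: 17.87
tcp_pos: [439.3, -122.0, 324.6]
tool_rot: [-180.0, -0.1, 104.6]
contact_force: [0.0, 0.2, -1.5]
finger_gap: 12.2
finger_force: 107.5
```

Emit:
{"method": "servo_tool", "body": {"plan": "0 0 0 0 0 -0.035;0 0 0 0 0 -0.035;0 0 0 0 0 -0.035;0 0 0 0 0 -0.035;0 0 0 0 0 -0.035"}}

```text
t: 18.28
tcp_pos: [439.3, -121.9, 324.6]
tool_rot: [-180.0, -0.1, 125.6]
contact_force: [-0.5, 0.3, -1.5]
finger_gap: 11.9
finger_force: 107.5
```

Emit:
{"method": "servo_tool", "body": {"plan": "0 0 0 0 0 -0.035;0 0 0 0 0 -0.035;0 0 0 0 0 -0.035;0 0 0 0 0 -0.035;0 0 0 0 0 -0.035"}}

```text
t: 18.7
tcp_pos: [439.3, -121.9, 324.6]
tool_rot: [180.0, -0.1, 146.6]
contact_force: [-0.2, -0.0, -2.2]
finger_gap: 12.1
finger_force: 107.5
```

Emit:
{"method": "servo_tool", "body": {"plan": "0 0 0 0 0 -0.035;0 0 0 0 0 -0.035;0 0 0 0 0 -0.035;0 0 0 0 0 -0.035;0 0 0 0 0 -0.035"}}

```text
t: 19.12
tcp_pos: [439.3, -121.9, 324.6]
tool_rot: [180.0, -0.1, 167.6]
contact_force: [-0.5, -0.6, -1.5]
finger_gap: 12.2
finger_force: 107.5
```

Emit:
{"method": "servo_tool", "body": {"plan": "0 0 0 0 0 -0.035;0 0 0 0 0 -0.03;0 0 0 0 0 -0.02;0 0 0 0 0 -0.008;0 0 0 0 0 0"}}

```text
t: 19.53
tcp_pos: [439.3, -122.1, 324.8]
tool_rot: [180.0, -0.0, 178.6]
contact_force: [1.1, -0.4, -2.7]
finger_gap: 11.9
finger_force: 107.5
```

Emit:
{"method": "servo_tool", "body": {"plan": "-0.02 0 0 0 0 0;-0.06 0.005 0 0 0 0;-0.1 0.005 0 0 0 0;-0.12 0.005 0 0 0 0;-0.12 0.005 0 0 0 0"}}

```text
t: 19.95
tcp_pos: [524.7, -120.5, 325.1]
tool_rot: [180.0, 0.0, 178.4]
contact_force: [0.2, -0.6, -2.0]
finger_gap: 12.5
finger_force: 107.5
```

Emit:
{"method": "servo_tool", "body": {"plan": "-0.1 0.005 0 0 0 0;-0.06 0 0 0 0 0;-0.034 0 0 0 0 0;0 0 0 0 0 0;0 0 0 0 0 0"}}

```text
t: 20.37
tcp_pos: [562.1, -120.5, 324.7]
tool_rot: [180.0, -0.1, 178.5]
contact_force: [0.1, -0.8, -2.4]
finger_gap: 12.1
finger_force: 107.5
```

Emit:
{"method": "servo_tool", "body": {"plan": "0 0 0.03 0 0 0;0 0 0.06 0 0 0;0 0 0.08 0 0 0;0 0 0.08 0 0 0;0 0 0.07 0 0 0"}}

```text
t: 20.78
tcp_pos: [561.4, -120.6, 260.1]
tool_rot: [180.0, -0.0, 178.5]
contact_force: [0.7, 0.3, -1.8]
finger_gap: 12.1
finger_force: 107.5
```

Emit:
{"method": "servo_tool", "body": {"plan": "0 0 0.06 0 0 0;0 0 0.04 0 0 0;0 0 0.02 0 0 0;0 0 0 0 0 0;0 0 0 0 0 0"}}

```text
t: 21.2
tcp_pos: [562.4, -120.7, 237.5]
tool_rot: [-180.0, 0.0, 178.5]
contact_force: [-0.6, -0.4, -1.3]
finger_gap: 12.1
finger_force: 107.5
```

```bash
python3 - <<'E'
from fit import *
s,p,d,K,T=snap("scene");cv2.imwrite("pics/s7.png",cv2.resize(p[130:310,150:400,::-1],None,fx=3,fy=3))
E
```

```text
(no output)
```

View pics/s7.png

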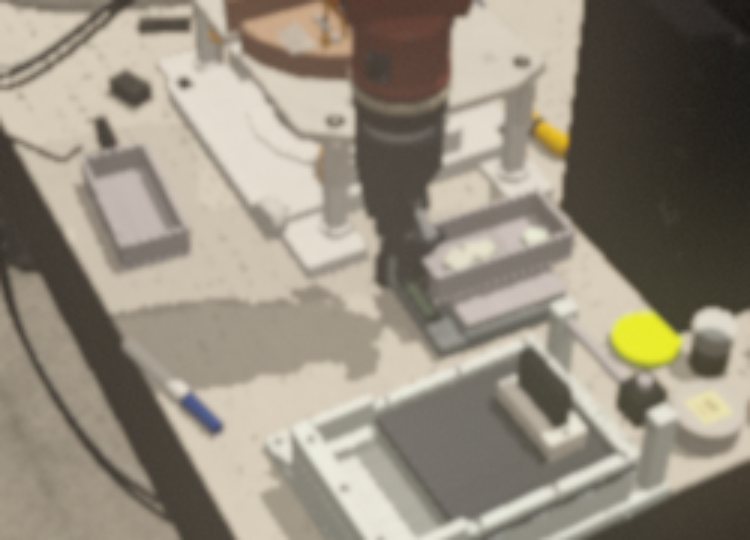

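The tray is level above the pan with three shards in it. I'll lower it slowly to contact.

Emit:
{"method": "servo_tool", "body": {"plan": "0 0 0.02 0 0 0;0 0 0.015 0 0 0;0 0 0.005 0 0 0;0 0 0.005 0 0 0;0 0 0 0 0 0"}}

```text
t: 21.67
tcp_pos: [562.4, -120.6, 227.9]
tool_rot: [180.0, -0.0, 178.5]
contact_force: [1.1, -0.4, -1.3]
finger_gap: 12.0
finger_force: 107.5
```

Emit:
{"method": "servo_tool", "body": {"plan": "0 0 0.004 0 0 0;0 0 0.003 0 0 0;0 0 0 0 0 0"}}

```text
t: 21.92
tcp_pos: [562.5, -120.7, 226.7]
tool_rot: [-180.0, 0.0, 178.5]
contact_force: [-0.6, 0.3, -1.2]
finger_gap: 12.1
finger_force: 107.5
```

Emit:
{"method": "servo_tool", "body": {"plan": "0 0 0.003 0 0 0;0 0 0.003 0 0 0;0 0 0 0 0 0"}}

```text
t: 22.17
tcp_pos: [562.4, -120.6, 226.3]
tool_rot: [-180.0, 0.0, 178.5]
contact_force: [-3.2, 0.4, 7.0]
finger_gap: 12.4
finger_force: 109.1
```

Emit:
{"method": "servo_tool", "body": {"plan": "0 0 0 0 0 0;0 0 0 0 0 0;0 0 0 0 0 0;0 0 0 0 0 0;0 0 0 0 0 0", "fingers": 0}}

```text
t: 22.58
tcp_pos: [562.5, -120.7, 225.5]
tool_rot: [180.0, 0.0, 178.5]
contact_force: [0.0, 0.1, 0.5]
finger_gap: 42.8
finger_force: 0.0
```

Emit:
{"method": "servo_tool", "body": {"plan": "0 0 -0.03 0 0 0;0 0 -0.1 0 0 0;0 0 -0.15 0 0 0;0 0 -0.15 0 0 0;0 0 -0.15 0 0 0"}}

```text
t: 23.0
tcp_pos: [562.2, -120.6, 343.2]
tool_rot: [180.0, -0.0, 178.5]
contact_force: [0.3, -0.5, 0.2]
finger_gap: 42.6
finger_force: 0.0
```

Emit:
{"method": "servo_tool", "body": {"plan": "0.1 0 -0.1 0 0 0;0.15 0 -0.1 0 0 0;0.15 0 -0.1 0 0 0;0 0 0 0 0 0;0 0 0 0 0 0"}}

```text
t: 23.42
tcp_pos: [481.8, -118.6, 403.4]
tool_rot: [-179.9, 0.2, 178.5]
contact_force: [0.9, -0.8, 0.2]
finger_gap: 42.8
finger_force: 0.0
```

```bash
python3 - <<'E'
from fit import *
s,p,d,K,T=snap("wrist");cv2.imwrite("pics/w8.png",p[:,:,::-1]);C=cloud(d,K,T);print(s['tcp_pos'])
rect(C,(abs(C[...,2]-68)<4)&(C[...,0]>570)&(C[...,0]<740)&(C[...,1]<-60)&(C[...,1]>-190),"tray rim")
rect(C,(abs(C[...,2]-35)<3)&(C[...,0]>580)&(C[...,0]<720)&(C[...,1]<-40)&(C[...,1]>-200),"pan")
rect(C,(p.max(-1)<70)&(abs(C[...,2]-79)<5)&(C[...,0]>530)&(C[...,0]<600)&(C[...,1]<-60)&(C[...,1]>-190),"fin")
E
```

```text
[ 481.81829014 -118.61222324  403.38656328]
tray rim 609 [ 629.2 -123.5] [67.  93.9] 88.3 box [ 583. -157.] [673. -89.]
pan 3563 [ 644.5 -122. ] [115.5 120.8] 88.1 box [ 585. -179.] [703. -67.]
fin 438 [ 563.3 -121.5] [13.7 41.4] 88.3 box [ 543. -129.] [ 583. -115.]
```

View pics/w8.png

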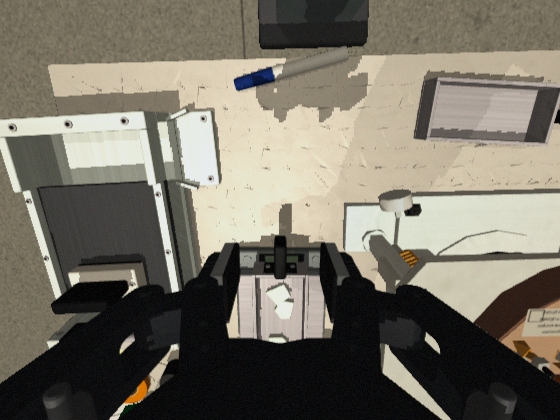

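The full tray sits within about 2 mm of the pan's middle with its shards at px (282,300). The plate and scraper are fine. Next is the spare tray.

Emit:
{"method": "servo_tool", "body": {"plan": "0.05 0.05 0 0 0 0;0.13 0.13 0 0 0 0;0.13 0.14 0 0 0 0;0 0.18 0 0 0 0;0 0.18 0 0 0 0"}}

```text
t: 23.88
tcp_pos: [423.4, 20.0, 401.0]
tool_rot: [180.0, -0.1, 178.4]
contact_force: [1.4, -0.5, -0.1]
finger_gap: 42.6
finger_force: 0.0
```

Emit:
{"method": "servo_tool", "body": {"plan": "0 0.18 0 0 0 0;0 0.18 0 0 0 0;0 0.18 0 0 0 0;0 0.18 0 0 0 0;0 0 0 0 0 0.05"}}

```text
t: 24.3
tcp_pos: [428.0, 168.0, 400.7]
tool_rot: [179.9, -0.1, 172.9]
contact_force: [-1.5, -0.2, 0.1]
finger_gap: 42.8
finger_force: 0.0
```

Emit:
{"method": "servo_tool", "body": {"plan": "0 0 0 0 0 0.055;0 0 0 0 0 0.055;0 0 0 0 0 0.055;0 0 0 0 0 0.055;0 0 0 0 0 0.055"}}

```text
t: 24.72
tcp_pos: [428.3, 163.4, 400.6]
tool_rot: [-179.9, -0.1, 139.2]
contact_force: [-0.5, -0.4, -0.1]
finger_gap: 42.6
finger_force: 0.0
```

Emit:
{"method": "servo_tool", "body": {"plan": "0 0 0 0 0 0.055;0 0 0 0 0 0.055;0 0 0 0 0 0.055;0 0 0 0 0 0.055;0 0 0 0 0 0.055"}}

```text
t: 25.13
tcp_pos: [428.3, 163.3, 400.6]
tool_rot: [-179.9, -0.0, 106.2]
contact_force: [0.3, -0.2, 0.5]
finger_gap: 43.3
finger_force: 0.0
```

Emit:
{"method": "servo_tool", "body": {"plan": "0 0 0 0 0 0.055;0 0 0 0 0 0.055;0 0 0 0 0 0.04;0 0 0 0 0 0;0 0 0 0 0 0"}}

```text
t: 25.55
tcp_pos: [428.1, 163.2, 400.9]
tool_rot: [-179.9, 0.0, 88.7]
contact_force: [0.1, 0.3, -0.5]
finger_gap: 42.9
finger_force: 0.0
```

```bash
python3 - <<'E'
from fit import *
s,p,d,K,T=snap("wrist");cv2.imwrite("pics/w9.png",p[:,:,::-1]);C=cloud(d,K,T);print(s['tcp_pos'],s['tool_rot'])
dk=p.max(-1)<80
b=(C[...,0]>350)&(C[...,0]<470)&(C[...,1]<260)&(C[...,1]>30)
rect(C,b&dk&(abs(C[...,2]-45)<5)&(C[...,1]>175),"fin")
rect(C,b&(abs(C[...,2]-34)<3),"rim");rect(C,b&(abs(C[...,2]-4)<2)&(C[...,1]>60)&(C[...,1]<170)&(C[...,0]>390)&(C[...,0]<430),"floor")
E
```

```text
[428.13326492 163.17956255 400.85328855] [-1.79941302e+02  9.91397956e-03  8.86925978e+01]
fin 464 [416.4 210.8] [40.7 13.9] 85.7 box [409. 191.] [424. 231.]
rim 1001 [410.8 137.8] [174.6  67. ] 85.6 box [375.  50.] [447. 192.]
floor 2187 [410. 115.] [110.  40.] 90.0 box [390.  61.] [430. 169.]
```

View pics/w9.png

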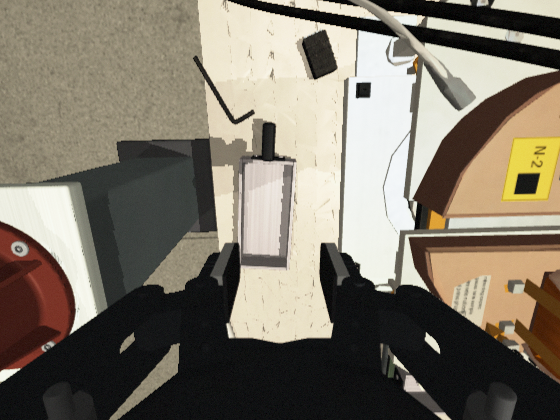

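Emit:
{"method": "servo_tool", "body": {"plan": "0 0 0 0 0 0.025;0.12 -0.038 0.05 0 0 0;0.128 -0.0385 0.1 0 0 0;0 0 0.15 0 0 0;0 0 0.15 0 0 0"}}

```text
t: 26.02
tcp_pos: [416.4, 214.9, 310.8]
tool_rot: [179.9, -0.1, 85.8]
contact_force: [0.3, -0.0, -0.5]
finger_gap: 42.9
finger_force: 0.0
```

Emit:
{"method": "servo_tool", "body": {"plan": "0 0 0.15 0 0 0;0 0 0.15 0 0 0;0 0 0 0 0 0;0 0 0 0 0 0"}}

```text
t: 26.35
tcp_pos: [415.8, 213.5, 250.8]
tool_rot: [-179.8, 0.1, 85.6]
contact_force: [0.6, -0.2, 0.3]
finger_gap: 42.4
finger_force: 0.0
```

```bash
python3 - <<'E'
from fit import *
s,p,d,K,T=snap("wrist");C=cloud(d,K,T);print(s['tcp_pos'],s['tool_rot'])
dk=p.max(-1)<80
b=(C[...,0]>350)&(C[...,0]<470)&(C[...,1]<260)&(C[...,1]>30)
rect(C,b&dk&(abs(C[...,2]-45)<5)&(C[...,1]>175)&(C[...,0]>400)&(C[...,0]<435),"fin")
rect(C,b&(abs(C[...,2]-34)<3),"rim")
E
```

```text
[415.80925082 213.46450281 250.84788442] [-1.79822313e+02  7.26550031e-02  8.56215026e+01]
fin 1254 [416.1 211.7] [41.1 13.4] 86.1 box [409. 192.] [423. 232.]
rim 958 [413.3 177.2] [110.7  67. ] 86.1 box [377. 122.] [444. 232.]
```

Emit:
{"method": "servo_tool", "body": {"plan": "0 0 0.08 0 0 0;0 0 0.1 0 0 0;0 0 0.08 0 0 0;0 0 0.03 0 0 0;0 0 0 0 0 0"}}

```text
t: 26.82
tcp_pos: [416.7, 213.7, 194.0]
tool_rot: [180.0, -0.0, 85.5]
contact_force: [-0.1, 0.7, -0.5]
finger_gap: 42.4
finger_force: 0.0
```

Emit:
{"method": "servo_tool", "body": {"plan": "0 0 0 0 0 0;0 0 0 0 0 0;0 0 0 0 0 0;0 0 0 0 0 0;0 0 0 0 0 0", "fingers": 1}}

```text
t: 27.23
tcp_pos: [417.0, 213.8, 195.1]
tool_rot: [179.9, -0.1, 85.5]
contact_force: [-1.7, -0.3, 9.5]
finger_gap: 12.1
finger_force: 107.3
```

Emit:
{"method": "servo_tool", "body": {"plan": "0 0 -0.01 0 0 0;0 0 -0.03 0 0 0;0 0 -0.06 0 0 0;0 0 -0.08 0 0 0;0 0 -0.08 0 0 0"}}

```text
t: 27.65
tcp_pos: [416.1, 213.5, 246.6]
tool_rot: [-180.0, 0.0, 85.5]
contact_force: [1.6, 0.5, -1.7]
finger_gap: 11.7
finger_force: 107.4
```

Emit:
{"method": "servo_tool", "body": {"plan": "0 0 -0.08 0 0 0;0 0 -0.03 0 0 0;0 0 0 0 0 0;0 0 0 0 0 0"}}

```text
t: 27.98
tcp_pos: [416.3, 213.6, 267.6]
tool_rot: [180.0, -0.0, 85.5]
contact_force: [-0.5, 0.4, -1.5]
finger_gap: 12.0
finger_force: 107.5
```

Emit:
{"method": "servo_tool", "body": {"plan": "0 0 0 0 0 -0.0257;0 0 0 0 0 -0.026;-0.03 0 0 0 0 0;-0.08 0 0 0 0 0;-0.12 0.016 0 0 0 0"}}

```text
t: 28.4
tcp_pos: [420.1, 167.7, 266.6]
tool_rot: [-179.9, -0.0, 91.7]
contact_force: [0.6, -0.5, -1.6]
finger_gap: 12.0
finger_force: 107.5
```

Emit:
{"method": "servo_tool", "body": {"plan": "-0.15 0.01 0 0 0 0;-0.15 0.01 0 0 0 0;-0.15 0.01 0 0 0 0;-0.15 0.01 0 0 0 0;-0.15 0.01 0 0 0 0"}}

```text
t: 28.82
tcp_pos: [434.8, 16.4, 266.8]
tool_rot: [-179.9, -0.0, 91.6]
contact_force: [0.2, -0.3, -2.4]
finger_gap: 11.7
finger_force: 107.4
```

Emit:
{"method": "servo_tool", "body": {"plan": "-0.14 0 0 0 0 0;-0.1 0 0 0 0 0;-0.06 0 0 0 0 0;-0.0345 0 0 0 0 0;0 0 0 0 0 0"}}

```text
t: 29.23
tcp_pos: [437.1, -50.0, 267.0]
tool_rot: [-179.9, -0.0, 91.6]
contact_force: [-0.1, -0.4, -1.8]
finger_gap: 12.1
finger_force: 107.5
```

Emit:
{"method": "servo_tool", "body": {"plan": "0 0 0 0 0 0;0 0 0 0 0 0"}}

```text
t: 29.4
tcp_pos: [437.2, -48.2, 267.2]
tool_rot: [-180.0, -0.0, 91.7]
contact_force: [0.1, 0.2, -1.9]
finger_gap: 11.9
finger_force: 107.5
```

Emit:
{"method": "servo_tool", "body": {"plan": "0 0 0.05 0 0 0;0 0 0.08 0 0 0;0 0 0.08 0 0 0;0 0 0.05 0 0 0;0 0 0.025 0 0 0"}}

```text
t: 29.82
tcp_pos: [436.8, -47.7, 209.3]
tool_rot: [-179.9, -0.0, 91.8]
contact_force: [-0.6, 0.6, -1.5]
finger_gap: 12.0
finger_force: 107.6
```

Emit:
{"method": "servo_tool", "body": {"plan": "0 0 0 0 0 0;0 0 0 0 0 0;-0.02 0 0 0 0 0;-0.02 0 0 0 0 0;-0.02 0 0 0 0 0"}}

```text
t: 30.23
tcp_pos: [438.1, -61.3, 211.1]
tool_rot: [179.9, 0.0, 91.7]
contact_force: [0.3, 0.5, -1.6]
finger_gap: 12.3
finger_force: 107.5
```

Emit:
{"method": "servo_tool", "body": {"plan": "-0.02 0 0 0 0 0;-0.02 0 0 0 0 0;-0.02 0 0 0 0 0;-0.02 0 0 0 0 0;-0.02 0 0 0 0 0"}}

```text
t: 30.65
tcp_pos: [438.4, -81.3, 210.5]
tool_rot: [-180.0, -0.0, 91.7]
contact_force: [-0.5, -1.1, -1.5]
finger_gap: 12.1
finger_force: 107.5
```

Emit:
{"method": "servo_tool", "body": {"plan": "0 0 0.004 0 0 0;-0.02 0 0 0 0 0;-0.02 0 0 0 0 0;-0.02 0 0 0 0 0;0 0 0 0 0 0"}}

```text
t: 31.07
tcp_pos: [438.9, -93.5, 209.7]
tool_rot: [180.0, 0.0, 91.7]
contact_force: [0.6, -0.5, -1.4]
finger_gap: 12.1
finger_force: 107.5
```

Emit:
{"method": "servo_tool", "body": {"plan": "-0.03 0 0 0 0 0;-0.03 0 0 0 0 0;-0.03 0 0 0 0 0;-0.03 0 0 0 0 0;-0.03 0 0 0 0 0"}}

```text
t: 31.48
tcp_pos: [439.7, -123.5, 209.7]
tool_rot: [180.0, 0.0, 91.7]
contact_force: [-0.0, -0.2, -2.3]
finger_gap: 12.0
finger_force: 107.5
```

Emit:
{"method": "servo_tool", "body": {"plan": "-0.03 0 0 0 0 0;-0.03 0 0 0 0 0;-0.03 0 0 0 0 0;-0.03 0 0 0 0 0;-0.03 0 0 0 0 0"}}

```text
t: 31.9
tcp_pos: [440.6, -153.4, 209.7]
tool_rot: [180.0, 0.0, 91.7]
contact_force: [0.9, 0.4, -0.5]
finger_gap: 11.9
finger_force: 107.5
```

Emit:
{"method": "servo_tool", "body": {"plan": "-0.03 0 0 0 0 0;-0.03 0 0 0 0 0;-0.03 0 0 0 0 0;-0.03 0 0 0 0 0;-0.03 0 0 0 0 0"}}

```text
t: 32.32
tcp_pos: [441.5, -183.3, 209.7]
tool_rot: [-180.0, -0.0, 91.7]
contact_force: [-0.1, 0.4, -2.0]
finger_gap: 12.1
finger_force: 107.5
```

Emit:
{"method": "servo_tool", "body": {"plan": "-0.03 0 0 0 0 0;-0.03 0 0 0 0 0;-0.03 0 0 0 0 0;-0.03 0 0 0 0 0;-0.03 0 0 0 0 0"}}

```text
t: 32.73
tcp_pos: [442.4, -213.3, 209.7]
tool_rot: [-180.0, -0.0, 91.7]
contact_force: [0.6, 0.0, -2.1]
finger_gap: 11.8
finger_force: 107.5
```

Emit:
{"method": "servo_tool", "body": {"plan": "-0.015 0 0 0 0 0;-0.01 0 0 0 0 0;-0.01 0 0 0 0 0;0 0 0 0 0 0"}}

```text
t: 33.07
tcp_pos: [442.6, -220.0, 209.7]
tool_rot: [-180.0, 0.0, 91.7]
contact_force: [0.7, 0.3, -2.1]
finger_gap: 11.3
finger_force: 107.5
```

Emit:
{"method": "servo_tool", "body": {"plan": "-0.01 0 0.002 0 0 0;-0.01 0 0.002 0 0 0;-0.005 0 0 0 0 0;0 0 0 0 0 0"}}

```text
t: 33.4
tcp_pos: [442.8, -224.0, 209.2]
tool_rot: [180.0, -0.1, 91.8]
contact_force: [-0.6, 6.4, 5.1]
finger_gap: 12.0
finger_force: 108.7
```

Emit:
{"method": "servo_tool", "body": {"plan": "-0.007 0 0 0 0 0;-0.007 0 0 0 0 0;0 0 0 0 0 0"}}

```text
t: 33.65
tcp_pos: [442.6, -224.9, 209.2]
tool_rot: [179.9, -0.4, 91.9]
contact_force: [1.2, 19.3, 14.4]
finger_gap: 12.0
finger_force: 109.8
```

Emit:
{"method": "servo_tool", "body": {"plan": "-0.006 0 0 0 0 0;-0.006 0 0 0 0 0;0 0 0 0 0 0"}}

```text
t: 33.9
tcp_pos: [442.5, -225.7, 209.1]
tool_rot: [179.9, -0.7, 91.9]
contact_force: [3.7, 30.1, 19.4]
finger_gap: 11.7
finger_force: 110.7
```

Emit:
{"method": "servo_tool", "body": {"plan": "0.015 0 0 0 0 0;0.01 0 0 0 0 0;0 0 -0.004 0 0 0;0 0 0 0 0 0"}}

```text
t: 34.23
tcp_pos: [442.6, -224.1, 209.6]
tool_rot: [180.0, -0.1, 91.8]
contact_force: [1.6, 7.7, 1.0]
finger_gap: 12.0
finger_force: 107.8
```

Emit:
{"method": "servo_tool", "body": {"plan": "-0.01 0 0 0 0 0;-0.01 0 0 0 0 0;0 0 0 0 0 0"}}

```text
t: 34.48
tcp_pos: [442.4, -225.5, 209.5]
tool_rot: [179.9, -0.6, 91.9]
contact_force: [3.0, 26.4, 12.1]
finger_gap: 11.9
finger_force: 109.7
```

Emit:
{"method": "servo_tool", "body": {"plan": "-0.005 0 0 0 0 0;0 0 0 0 0 0"}}

```text
t: 34.65
tcp_pos: [442.4, -225.8, 209.4]
tool_rot: [179.9, -0.7, 91.9]
contact_force: [4.4, 31.0, 13.8]
finger_gap: 12.1
finger_force: 110.0
```

Emit:
{"method": "servo_tool", "body": {"plan": "0.008 0 0.002 0 0 0;0.008 0 0.002 0 0 0;0 0 0 0 0 0"}}

```text
t: 34.9
tcp_pos: [442.5, -224.6, 209.1]
tool_rot: [180.0, -0.3, 91.8]
contact_force: [-0.3, 17.2, 13.1]
finger_gap: 11.9
finger_force: 109.9
```

Emit:
{"method": "servo_tool", "body": {"plan": "0 0 0 0 0 0;0 0 0 0 0 0;0 0 0 0 0 0;0 0 0 0 0 0;0 0 0 0 0 0", "fingers": 0}}

```text
t: 35.32
tcp_pos: [442.9, -227.1, 208.9]
tool_rot: [180.0, 0.0, 91.7]
contact_force: [-0.6, -0.3, -0.1]
finger_gap: 42.6
finger_force: 0.0
```

Emit:
{"method": "servo_tool", "body": {"plan": "0 0 -0.05 0 0 0;0 0 -0.15 0 0 0;0 0 -0.15 0 0 0;0 0 -0.15 0 0 0;0 0 -0.15 0 0 0"}}

```text
t: 35.73
tcp_pos: [442.5, -226.7, 341.1]
tool_rot: [180.0, 0.0, 91.7]
contact_force: [0.6, -0.5, 0.5]
finger_gap: 42.5
finger_force: 0.0
```

Emit:
{"method": "servo_tool", "body": {"plan": "0 0 0 0 0 0;0 0 0 0 0 0;0 0 0 0 0 0"}}

```text
t: 35.98
tcp_pos: [442.6, -226.7, 338.9]
tool_rot: [180.0, 0.0, 91.7]
contact_force: [-0.4, -0.2, 0.1]
finger_gap: 42.8
finger_force: 0.0
```

```bash
python3 - <<'E'
from fit import *
s,p,d,K,T=snap("wrist");cv2.imwrite("pics/w10.png",p[:,:,::-1]);C=cloud(d,K,T);print(s['tcp_pos'],s['tool_rot'])
dk=p.max(-1)<80
rect(C,dk&(abs(C[...,2]-60)<4)&(C[...,0]<465)&(C[...,0]>420)&(C[...,1]>-252)&(C[...,1]<-190),"fin")
rect(C,(p.min(-1)>90)&(abs(C[...,2]-14)<4)&(C[...,0]<495)&(C[...,0]>390)&(C[...,1]>-250)&(C[...,1]<-180),"apron")
E
```

```text
[ 442.58986291 -226.67180357  338.90624864] [1.79998804e+02 6.60200021e-03 9.17179232e+01]
fin 675 [ 442.9 -226.5] [13.7 42.5] 1.3 box [ 436. -247.] [ 450. -206.]
apron 3413 [ 445.1 -223.6] [99.  53.4] 1.0 box [ 400. -248.] [ 489. -197.]
```

View pics/w10.png

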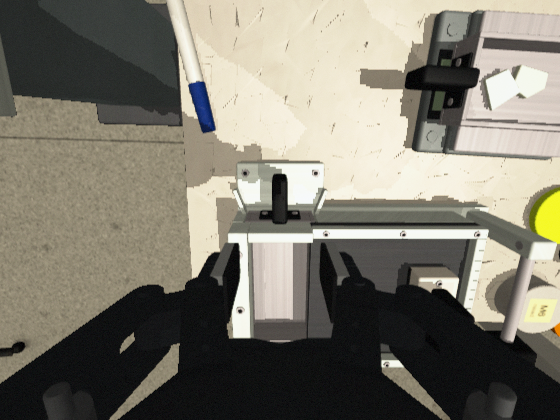

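The fin tip sits where the scrap tray's was (px (280,177)), and the slot shows the empty tray floor. I'll check the nose against the end stop from above.

Emit:
{"method": "servo_tool", "body": {"plan": "-0.05 0 -0.1 0 0 0;-0.12 0 -0.1 0 0 0;-0.12 0 -0.1 0 0 0;-0.12 0 -0.1 0 0 0;-0.1 0 -0.1 0 0 0"}}

```text
t: 36.45
tcp_pos: [445.6, -329.9, 438.5]
tool_rot: [-179.9, -0.1, 91.7]
contact_force: [0.0, 0.5, -0.2]
finger_gap: 42.6
finger_force: 0.0
```

Emit:
{"method": "servo_tool", "body": {"plan": "0 0 0 0 0 0;0 0 0 0 0 0;0 0 0 0 0 0"}}

```text
t: 36.7
tcp_pos: [445.6, -328.1, 437.1]
tool_rot: [-179.9, -0.1, 91.7]
contact_force: [-0.8, -0.1, -0.0]
finger_gap: 42.6
finger_force: 0.0
```

```bash
cat > prof.py <<'E'
from fit import *
s,p,d,K,T=snap("wrist");np.save("w11.npy",d);np.save("w11T.npy",T);cv2.imwrite("pics/w11.png",p[:,:,::-1])
C=cloud(d,K,T);print(s['tcp_pos'])
dx=C[...,0]-474;dy=C[...,1]+322;sx=dx+.0285*dy;sy=dy-.0285*dx
for x0 in (-45,-28,-12):
    m=(abs(sx-x0)<5)
    print(x0,[(y,int(np.median(C[...,2][m&(abs(sy-y)<1)])) if (m&(abs(sy-y)<1)).sum() else None) for y in list(range(-84,-48,2))+list(range(50,90,2))])
m=(abs(C[...,2]-79)<3)&(sx>-70)&(sx<10)&(abs(sy)<85);
P=np.c_[sx[m],sy[m]];print('fence',np.percentile(P,[1,50,99],axis=0).round(1))
E
python3 prof.py
```

```text
[ 445.55588375 -328.1123748   437.14905683]
-45 [(-84, None), (-82, None), (-80, None), (-78, None), (-76, None), (-74, 78), (-72, 78), (-70, 34), (-68, 78), (-66, 66), (-64, 62), (-62, 47), (-60, 33), (-58, 17), (-56, 17), (-54, 16), (-52, 16), (-50, 16), (50, 17), (52, 16), (54, 17), (56, 17), (58, 16), (60, 16), (62, 16), (64, 17), (66, 17), (68, 78), (70, 79), (72, 78), (74, 78), (76, 43), (78, 43), (80, 13), (82, 13), (84, 13), (86, 13), (88, 13)]
-28 [(-84, None), (-82, None), (-80, None), (-78, None), (-76, None), (-74, 79), (-72, 78), (-70, 77), (-68, 79), (-66, 67), (-64, 46), (-62, 46), (-60, 31), (-58, 16), (-56, 16), (-54, 17), (-52, 16), (-50, 17), (50, 16), (52, 16), (54, 17), (56, 17), (58, 16), (60, 16), (62, 17), (64, 405), (66, 17), (68, 78), (70, 79), (72, 79), (74, 78), (76, 57), (78, 58), (80, 59), (82, 58), (84, 59), (86, 59), (88, 58)]
-12 [(-84, None), (-82, None), (-80, None), (-78, None), (-76, None), (-74, 78), (-72, 78), (-70, 35), (-68, 78), (-66, 67), (-64, 51), (-62, 46), (-60, 32), (-58, 16), (-56, 17), (-54, 17), (-52, 17), (-50, 17), (50, 16), (52, 17), (54, 16), (56, 16), (58, 16), (60, 16), (62, 16), (64, 16), (66, 17), (68, 79), (70, 78), (72, 79), (74, 78), (76, 44), (78, 43), (80, 23), (82, 12), (84, 13), (86, 13), (88, 12)]
fence [[-69.7 -75.2]
 [-59.6   8.4]
 [ -1.7  74.5]]
```

The nose wall top shows at sy≈-62, so the tray is still about 6 mm short of home. I'll push it in with closed fingertips on the fin's end so it can self-align.

Emit:
{"method": "servo_tool", "body": {"plan": "0.1 0 0 0 0 0;0.18 0.002 0 0 0 0;0.18 0.002 0 0 0 0;0.18 0 0 0 0 0;0.15 0 0 0 0 0", "fingers": 1}}

```text
t: 37.17
tcp_pos: [440.9, -167.7, 437.7]
tool_rot: [-179.9, -0.1, 91.8]
contact_force: [0.7, 0.4, 0.3]
finger_gap: 0.3
finger_force: 0.0
```

Emit:
{"method": "servo_tool", "body": {"plan": "0 0 0.18 0 0 0;0 0 0.18 0 0 0;0 0 0.18 0 0 0;0 0 0.18 0 0 0;0 0 0.18 0 0 0"}}

```text
t: 37.58
tcp_pos: [440.8, -169.1, 256.7]
tool_rot: [-179.9, -0.0, 91.8]
contact_force: [0.4, -0.0, -0.2]
finger_gap: -0.2
finger_force: 0.0
```

Emit:
{"method": "servo_tool", "body": {"plan": "0 0 0.15 0 0 0;0 0 0.1 0 0 0;0 0 0.03 0 0 0;0 0 0 0 0 0;0 0 0 0 0 0"}}

```text
t: 38.0
tcp_pos: [441.9, -170.3, 203.3]
tool_rot: [-180.0, -0.0, 91.8]
contact_force: [-0.2, -0.6, 1.0]
finger_gap: -0.2
finger_force: 0.0
```

```bash
python3 - <<'E'
from fit import *
K,T=cam("top");p=cv2.imread("pics/top0.png")[:,:,::-1];o=ortho(p,K,T,474,625,-392,-256,60,2)
b=(o.min(-1)>140).astype(np.uint8);n,l,st,c=cv2.connectedComponentsWithStats(b)
for i in range(1,n):
    if st[i,4]>80: print(st[i,4]/4,'mm2 at',625-c[i,1]/2,-256-c[i,0]/2)
s=state();print(s['tcp_pos'],s['tool_rot'],s['finger_gap'])
E
```

```text
113.0 mm2 at 624.1161504424779 -278.0685840707965
140.75 mm2 at 614.6341030195382 -306.4538188277087
218.5 mm2 at 591.783180778032 -389.92105263157896
117.25 mm2 at 593.5309168443497 -370.8763326226013
51.5 mm2 at 594.0436893203884 -303.5
422.0 mm2 at 551.5352488151659 -368.06101895734594
129.5 mm2 at 532.8194980694981 -390.59362934362935
447.25 mm2 at 510.83957518166574 -321.7602012297373
414.75 mm2 at 507.6286919831224 -280.44846292947557
[ 441.85006515 -170.27906876  203.25943028] [-1.79975171e+02 -1.66213443e-02  9.17626602e+01] -0.21471157492816648
```

Emit:
{"method": "servo_tool", "body": {"plan": "-0.03 0 0 0 0 0;-0.03 0 0 0 0 0;-0.03 0 0 0 0 0;-0.01 0 0 0 0 0;0 0 0 0 0 0"}}

```text
t: 38.42
tcp_pos: [442.7, -191.7, 203.4]
tool_rot: [179.9, 0.0, 91.7]
contact_force: [0.1, -0.3, 0.5]
finger_gap: -0.1
finger_force: 0.0
```

Emit:
{"method": "servo_tool", "body": {"plan": "-0.01 0 0 0 0 0;-0.01 0 0 0 0 0;0 0 0 0 0 0"}}

```text
t: 38.67
tcp_pos: [442.4, -194.1, 202.8]
tool_rot: [-180.0, -0.1, 91.8]
contact_force: [0.9, 5.0, 1.9]
finger_gap: 0.2
finger_force: 2.5
```

Emit:
{"method": "servo_tool", "body": {"plan": "-0.01 0 0 0 0 0;-0.005 0 0 0 0 0;0 0 0 0 0 0"}}

```text
t: 38.92
tcp_pos: [442.0, -195.1, 202.4]
tool_rot: [-180.0, -0.4, 91.8]
contact_force: [2.7, 17.1, 4.7]
finger_gap: 0.4
finger_force: 8.5
```

Emit:
{"method": "servo_tool", "body": {"plan": "-0.008 0 0 0 0 0;0 0 0 0 0 0"}}

```text
t: 39.08
tcp_pos: [441.9, -195.7, 202.2]
tool_rot: [-180.0, -0.6, 91.9]
contact_force: [4.1, 23.7, 6.1]
finger_gap: -0.0
finger_force: 12.0
```

Emit:
{"method": "servo_tool", "body": {"plan": "-0.005 0 0 0 0 0;0 0 0 0 0 0;0 0 0 0 0 0"}}

```text
t: 39.33
tcp_pos: [441.9, -196.0, 202.2]
tool_rot: [-180.0, -0.7, 91.9]
contact_force: [4.3, 28.2, 8.2]
finger_gap: -0.1
finger_force: 14.1
```

Three offcuts are confirmed. The tray stops hard at the same place in three attempts, which is also where the scrap tray started. The fin top (z 60) meets the mouth face there, so this is fully home. I'll back off and check everything.

Emit:
{"method": "servo_tool", "body": {"plan": "0.02 0 0 0 0 0;0.08 0 0 0 0 0;0.1 0 0 0 0 0;0 0 -0.1 0 0 0;0 0 -0.18 0 0 0"}}

```text
t: 39.75
tcp_pos: [439.9, -158.5, 256.7]
tool_rot: [-179.6, -0.2, 91.8]
contact_force: [0.9, -1.0, -0.2]
finger_gap: 0.2
finger_force: 0.0
```

Emit:
{"method": "servo_tool", "body": {"plan": "0 0 -0.18 0 0 0;0 0 -0.18 0 0 0;0 0 -0.18 0 0 0;0 -0.1 -0.18 0 0 0;0.1 -0.15 -0.1 0 0 0"}}

```text
t: 40.17
tcp_pos: [392.6, -143.7, 426.5]
tool_rot: [179.7, 0.2, 91.7]
contact_force: [0.4, 0.3, 1.3]
finger_gap: 0.1
finger_force: 0.0
```

Emit:
{"method": "servo_tool", "body": {"plan": "0.1 -0.15 0 0 0 0;0.1 -0.1 0 0 0 0;0 0 0 0 0 0;0 0 0 0 0 0;0 0 0 0 0 0"}}

```text
t: 40.58
tcp_pos: [340.2, -103.6, 423.2]
tool_rot: [179.9, 0.0, 91.7]
contact_force: [0.8, -0.2, -0.5]
finger_gap: -0.1
finger_force: 0.0
```

```bash
python3 - <<'E'
from fit import *
s,p,d,K,T=snap("top");C=cloud(d,K,T);print(s['tcp_pos'])
o=ortho(p,K,T,320,720,-420,-20,60,1.4);
s,p2,d,K,T=snap("scene");q=cv2.resize(p2[130:340,170:410],(480,420))
a=np.zeros((560,560+0,3),np.uint8);cv2.imwrite("pics/fin.png",np.hstack([cv2.resize(o,(420,420)),q[:,:380]])[:,:,::-1])
rect(C,(p.max(-1)<60)&(abs(C[...,2]-122)<5)&(C[...,0]>500)&(C[...,0]<680)&(C[...,1]<-250),"rib")
rect(C,(p.max(-1)<80)&(abs(C[...,2]-58)<5)&(C[...,0]<465)&(C[...,0]>420)&(C[...,1]>-250)&(C[...,1]<-180),"fin")
E
```

```text
[ 340.17276628 -103.55272326  423.17596685]
rib 116 [ 585. -320.] [13.5 56.7] 2.4 box [ 578. -348.] [ 592. -292.]Traceback (most recent call last):
  File "<stdin>", line 7, in <module>
  File "fit.py", line 3, in rect
    P=C[m][:,:2].astype(np.float32);r=cv2.minAreaRect(P);lo,hi=np.percentile(P,[1,99],axis=0);print(name,len(P),np.round(r[0],1),np.round(r[1],1),round(r[2],1),'box',np.round(lo),np.round(hi))
                                                               ~~~~~~~~~~~~~^^^^^^^^^^^^^^^^^
    return _quantile_unchecked(
        a, q, axis, out, overwrite_input, method, keepdims, weights)
    return _ureduce(a,
                    func=_quantile_ureduce_func,
    ...<5 lines>...
                    overwrite_input=overwrite_input,
                    method=method)
    r = func(a, **kwargs)
    result = _quantile(arr,
                       quantiles=q,
    ...<2 lines>...
                       out=out,
                       weights=wgt)
    slices_having_nans = np.isnan(arr[-1, ...])
                                  ~~~^^^^^^^^^
IndexError: index -1 is out of bounds for axis 0 with size 0
```

View pics/fin.png

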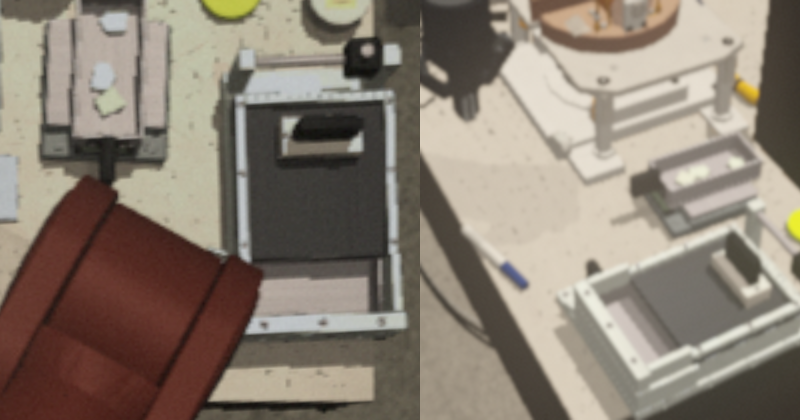

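The final view shows three shards in the tray on the pan (px (115,22), (103,75) and (108,100)). The plate is clear, the scraper stands on its back half at (320,130), and the spare tray is in the channel.

```bash
python3 -c "
from plant import *
print(hand_in())"
```

```text
the job is handed in; nothing more can be done
None
```

The job is handed in: all three offcuts are in the scrap tray, which sits about 2 mm off the pan's middle, and the scraper stands upright on the back half of the cleared plate. The spare tray was pushed to a hard stop, where its origin measured about 5–6 mm short of the nominal home (roughly 6–7 mm from the end stop, within the 8 mm allowance). It stopped at the same place each time, so I took it as fully home.

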